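Set the wood moisture meter for oak and hold it on the marked spot of a panel

ROBOT

A 6-joint arm with a two-finger parallel gripper is mounted at the origin on a cart in front of the work surface, level with it; the furniture and walls round the work are solid. World frame = base frame: x ahead of the robot, y to its left, z up, the work surface at z = 0. Lengths are in m, angles in rad, forces in N, time in s.
With the tool pointing down it reaches from about 0.375 to 0.9 m from the base axis. Payload 3.1 kg.
Tool frame: the origin (TCP) lies on the centre line of the jaws, within the pads' length; the fingertips stand 11 mm ahead of it and the grasp point (between the pads) lies 8 mm behind it (robot.finger_overhang is the distance from the TCP to the fingertips, in m); z points along the fingers, y is the line along which they close (so a half turn about z gives the same grasp; the last joint's range is limited). The gripper opens to 85 mm and grips with 20 to 120 N. Pads are 22 mm wide; open, the fingers measure 114 mm over their backs; the gripper's body (76 mm by 85 mm) begins 54 mm behind the grasp point. The pads swing forward as they close: fully open they stand 13 mm farther back than shut.
Start: joints at [1.065, 0.527, 1.433, -0, 1.181, -0.178], TCP at [0.201, 0.592, 0.242] pointing down, gripper open.
Joint ranges: [-3.08, 3.08], [-0.75, 2.2], [0.22, 2.44], [-1.43, 4.57], [0, 2.65], [-2.85, 2.85]. Speed limits (rad/s): [2.79, 2.79, 3.14, 3.14, 3.14, 3.14].

INTERFACE

Orientations are given as a unit quaternion [w, x, y, z].
In Python, from workcell import robot gives the robot as it stands.
- The arm moves only by the shell command python3 -m creep 'ROWS' [OPENING]. ROWS is text: rows parted by semicolons, each of 4 numbers parted by spaces: the shift along the world's x, y, z in mm, then the turn about the world's z in rad. In form: dx dy dz spin; .... A call has 1 to 12 rows; each row shifts and turns the commanded pose from where the row before left it; what a row does not reach is not made up. A row lasts 1/12 s, in which the tool goes at most 41.7 mm and 7.16 degrees, less where a joint would pass 70% of its speed; a pose out of reach is approached as far as the arm can. A call is refused whole if a number of a shift passes 41.7 or a number of a turn 0.125, either way. A call with a gripper value outside its range is refused whole. OPENING is the opening, from 0 (shut) to 1 (fully open), set as the call begins (- or left out, the last holds). The fingers move at their own pace and stop on an object; the grip force is fixed at half the most. Time passes only in rows, so rows that do not move let the fingers close. It gives the time, the measured TCP pose, the force, the opening and the grip force at its end, in the units of the state.
- robot.read_state(): the state, without advancing time (a new reading comes with each control period).
- robot.read_camera(name): name is "side" or "top" or "wrist"; returns the picture (400x640x3 uint8, blue, green, red); there is no depth.
- robot.camera_model(name): a dict with "fovy" (degrees; the focal length in pixels is half the picture's height over the tangent of half this angle, whatever the lens; pixels are square), "cx", "cy" (the principal point, pixels), "rvec" (rotation vector, rad) and "tvec" (3), from world to camera coordinates, as OpenCV has them. Camera axes: x right, y down, z forward; pixel columns grow to the right and rows downward; lengths in m; the calibration is good to about 2 mm. The wrist camera is an equidistant fisheye: a pixel r from the principal point sees the ray r / f radians off the axis. A picture is of the moment at which its call begins: read the wrist's pose just before it. camera_model takes no time and is no camera call; for the wrist camera it gives the pose at the moment of the call.
- robot.hand_in(): hands the job in; it is judged then, once.
Trained networks look in the newest picture that a camera, given by its name, has taken for a name from the list of things; names that differ only in an ending like _2 or _b are one class to them, and where a whole thing is asked for, a point or a joint stands for the part that bears it (a point fixed in the world has none). Each returns a list of dicts, best first, with "score" (0 to 1); they miss things now and then, are a little off and sometimes report something else, mostly with a low value. They report only what shows in the picture. A call takes as long as a camera call. They do not tell look-alikes from the thing itself.
- robot.look_for(camera, name): "bbox" ([left, top, width, height] as shares, 0 to 1, of the picture: columns of its width, rows of its height, round what is visible of it).
- robot.mark_of(camera, name): "point" ([column, row] as shares, 0 to 1, of the picture: columns of its width, rows of its height: a listed point, or the origin of a listed thing).
The state is a dict: "t": time; "joints": joint angles; "joint_vel": joint speeds; "joint_torque": joint torques, N m; "position": TCP position; "tcp_rot": TCP orientation; "contact_force": force on the tool from outside, world axes, zero at the start; "torque": the same for the moment, N m; "grip_width": opening from 0.0 (shut) to 1.0 (fully open); "grip_force": force on a finger pad.
Only numpy, scipy, OpenCV 4.12 (cv2) and the standard library are available. Lean on these libraries where they do the work, as an engineer would, in place of code of your own. Each camera call takes 0.05 s, during which the arm holds its last target. There are 200 camera calls.

TASK

Before this oak panel is primed, take a moisture reading of it with the hand-held meter. While the meter still stands in its stand, turn the knob on its top until the white pointer is on the red mark (oak); then lift the meter out and hold its round spring-loaded foot flat on the blue cross on the sloping panel, inside the ring, with the meter square to the panel and pressed lightly, so that the foot is pushed in about half way and does not bottom. The program finishes while the robot still holds the meter there; do not shove the easel, and leave the jar, the paint tube and the sanding block where they are.

Things in the scene. Friction and masses are not known exactly. Their poses are not given: they have to be found in the camera images.
- meter: hand-held moisture meter, 0.26 kg: grey box 42 (x) by 48 (y) by 110 mm (z), dark display on its -x face, knob on top, spring foot below. Origin: centre of the box's underside; z along the meter to the knob. Starts upright in the stand, box underside 22 mm above the table, its lower 30 mm inside the stand's walls, its upper 80 mm free to grip from any side
- meter_knob (a joint): the black knob's angle, rad, 0 to 4.71, growing clockwise seen from above; stays where left (friction 0.03 N m). At 0 its white pointer points midway between the meter's -x and +y, at 2.356 along +x. Eleven marks 27 deg apart lie round it from 0 to 270 deg: white, but green at 81, red at 162 (2.827 rad: oak, to be set), yellow at 216 deg. Starts 0.5 to 1.4 rad below red
- knob_axis (a point): centre of the knob's top, 131 mm above the meter's origin, on the meter's axis, axes as the meter's. The knob is round, fluted, 28 mm across at its foot and 26 mm at its top, 20 mm tall, and starts 1 mm above the flat top of the grey box (which is 42 by 48 mm); it turns about the meter's z
- meter_foot (a joint): how far the spring foot is pushed into the meter, in m: 0 free, 0.008 fully in (bottomed). The spring gives 1 N at first and 0.7 N more per mm: 3.9 N at half way (0.004). It slides along the meter's z
- foot_face (a point): centre of the flat underside of the foot, a black rubber disc 30 mm across and 7 mm thick on a short stem on the meter's axis; 16 mm below the grey box (the meter's origin) when not pressed; axes as the meter's
- panel_mark (a point): centre of the blue cross (70 mm) inside a blue ring (48 mm across) drawn on the panel; the point lies on the panel's face, z is the panel's outward normal, x points up the slope, y to the left as seen from the robot
- board: dark board of a table easel with a bare light wooden panel, 210 (x, up the slope) by 280 (y) by 8 mm, fixed on it; it rises away from the robot at 12 to 28 deg, held by friction (14 N m). Origin: on the hinge line at the board's lower edge, 122 mm below the mark along x. A ledge below the panel stands 13 mm over its face; brass arcs up to 135 mm high stand 185 mm left and right of the middle
- stand: fixed black stand: a pocket 46 (x) by 52 mm (y) inside, 2 mm play round the meter, walls 6 mm thick, top 52 mm above the table, base plate 88 by 94 mm. Origin: centre of its underside on the table; axes as the meter's at the start. The meter's box rests on a ledge 22 mm above the table, its foot hangs free in the well
- jam_jar: empty clear glass jar, 80 mm across, 82 mm tall, a bystander; origin: centre of its underside
- paint_tube: white paint tube with a violet label and white cap, 43 by 143 by 27 mm, lying on the table, a bystander; origin: centre of its underside, long axis y
- sanding_block: paint-stained wooden sanding block, 45 by 75 by 30 mm, a bystander; origin: centre of its underside
Things that resemble listed ones, but are neither listed nor needed, are in the scene too. What is shaped like the meter but turquoise is not meant.

How it is judged:
On the way, in this order (a step that is already met when the one before it is completed fails the run):
1. knob set to the red mark while the meter stands in its stand (value of joint meter_knob between 2.677 and 2.977 rad and distance between meter and stand below 0.027 m), for 0.2 s.
2. meter lifted clear of the stand (height (world z) of foot_face above 0.06 m and contact force between meter and the fingers above 2 N), for 0.1 s.
At the end, for the whole second after the job is handed in: Held still by the fingers, clear of the stand: knob within 0.15 rad of the red mark, foot centre within 9 mm of the cross, meter within 6 deg of square to the panel, foot pushed in 1.2 to 7.2 mm and pressing the panel with 1.7 to 6.6 N (value of joint meter_knob between 2.677 and 2.977 rad and distance between foot_face and panel_mark below 0.009 m and angle between the z axis of foot_face and the z axis of panel_mark, either way round below 0.105 rad and value of joint meter_foot between 0.0012 and 0.0072 m and contact force between meter and board between 1.7 and 6.6 N and contact force between meter and the fingers above 2 N and contact force between meter and stand below 0.1 N and linear speed of meter below 0.02 m/s); the arm keeps its last pose, push and grip.
It fails at once if the meter is pressed hard on the panel (over 15 N) (contact force between meter and board above 15 N).
It fails at once if the easel or its board is shoved (the mark moves over 8 mm) (distance of panel_mark from where it was at the start of the episode above 0.008 m).
It fails at once if the jam jar is disturbed (over 20 mm) (distance of jam_jar from where it was at the start of the episode above 0.02 m).
It fails at once if the paint tube is disturbed (over 20 mm) (distance of paint_tube from where it was at the start of the episode above 0.02 m).
It fails at once if the sanding block is disturbed (over 20 mm) (distance of sanding_block from where it was at the start of the episode above 0.02 m).
It also fails if it takes over 51 s, if anything falls off the work surface, if the arm or the gripper's body presses on something with over 40 N, if the wrist force passes 120 N, or if a joint passes its speed limit or range.

## Working session

There is one attempt and no reset: what is moved stays moved. The work goes in short steps, Python scripts to look and compute and a shell command to move; the robot and the scene stay as the last step left them, time stands still between calls to the robot, and variables do not carry over. Pictures are saved under pics/ and viewed, at most 10 in all, crops included, and the job is handed in when it is done.

```bash
mkdir -p pics
cat > h.py <<'E'
import numpy as np,cv2
from scipy.spatial.transform import Rotation as R
from workcell import robot
def cam(n):
    m=robot.camera_model(n);f=200/np.tan(np.radians(m['fovy'])/2)
    return R.from_rotvec(np.ravel(m['rvec'])).as_matrix(),np.ravel(m['tvec']),f,m['cx'],m['cy']
def ray(n,uv,c=None):
    Rm,t,f,cx,cy=c or cam(n);d=np.array([(uv[0]-cx)/f,(uv[1]-cy)/f,1.])
    if n=='wrist':
        r=np.hypot(*d[:2]);d=np.array([*(d[:2]/max(r,1e-9)*np.sin(r)),np.cos(r)])
    d=Rm.T@d;return -Rm.T@t,d/np.linalg.norm(d)
def atz(n,uv,z,c=None):
    o,d=ray(n,uv,c);return o+d*(z-o[2])/d[2]
def tri(rays):
    A=sum(np.eye(3)-np.outer(d,d) for o,d in rays);b=sum((np.eye(3)-np.outer(d,d))@o for o,d in rays)
    p=np.linalg.solve(A,b);return p,[1e3*np.linalg.norm(np.cross(p-o,d)) for o,d in rays]
def proj(n,P,c=None):
    Rm,t,f,cx,cy=c or cam(n);q=Rm@np.asarray(P)+t
    if n=='wrist':
        th=np.arctan2(np.hypot(q[0],q[1]),q[2]);h=np.hypot(q[0],q[1]);return np.array([cx+f*th*q[0]/h,cy+f*th*q[1]/h])
    return np.array([cx+f*q[0]/q[2],cy+f*q[1]/q[2]])
E
python3 - <<'E'
from h import *
np.set_printoptions(precision=3,suppress=True)
s=robot.read_state();print(s['t'],s['position'],s['tcp_rot'],s['contact_force'],s['grip_width'])
im={n:robot.read_camera(n) for n in('side','top')}
for n in im:
    cv2.imwrite(f'pics/{n}0.png',im[n]);c=cam(n);print(n,'at',-c[0].T@c[1],'f',c[2])
names=dict(knob_axis=.153,foot_face=.006,panel_mark=None,meter=.022,stand=0,board=None,jam_jar=0,paint_tube=0,sanding_block=0)
for k,z in names.items():
    for n in im:
        for q in robot.mark_of(n,k)[:3]:
            uv=np.array(q['point'])*[640,400];print(k,n,round(q['score'],2),uv.round(0),atz(n,uv,z) if z is not None else '')
E
python3 -c "
import cv2,numpy as np
cv2.imwrite('pics/both0.png',cv2.resize(np.vstack([cv2.imread('pics/side0.png'),cv2.imread('pics/top0.png')]),(480,600)))"
```

```text
0.0 [0.201 0.591 0.241] [-0.     0.163  0.987 -0.001] [ 0.376 -0.046  0.606] 0.9989530563405784
side at [ 0.381 -1.502  1.336] f 505.75899463871286
top at [0.221 0.016 1.773] f 517.363379012747
knob_axis side 0.63 [304. 231.] [ 0.487 -0.194  0.153]
knob_axis side 0.6 [299. 197.] [0.484 0.001 0.153]
knob_axis side 0.38 [297. 181.] [0.481 0.098 0.153]
knob_axis top 0.7 [324. 216.] [0.479 0.007 0.153]
knob_axis top 0.69 [392. 215.] [ 0.486 -0.21   0.153]
knob_axis top 0.61 [248. 217.] [0.47  0.247 0.153]
foot_face side 0.4 [319. 323.] [ 0.517 -0.477  0.006]
foot_face top 0.4 [250. 216.] [0.496 0.26  0.006]
panel_mark side 0.85 [323. 163.] 
panel_mark side 0.42 [304. 263.] 
panel_mark top 0.94 [241. 183.] 
meter side 0.62 [298. 223.] [ 0.481 -0.001  0.022]
meter side 0.58 [302. 264.] [ 0.479 -0.226  0.022]
meter top 0.67 [323. 218.] [0.492 0.007 0.022]
meter top 0.62 [386. 223.] [ 0.48  -0.209  0.022]
stand side 0.95 [301. 261.] [ 0.479 -0.19   0.   ]
stand top 0.74 [383. 224.] [ 0.481 -0.202  0.   ]
stand top 0.43 [250. 216.] [0.497 0.262 0.   ]
board side 0.94 [296. 183.] 
board top 0.74 [253. 220.] 
jam_jar side 0.46 [317. 321.] [ 0.511 -0.462  0.   ]
paint_tube side 0.48 [297. 152.] [0.512 0.543 0.   ]
paint_tube top 0.71 [177. 210.] [0.509 0.516 0.   ]
paint_tube top 0.15 [386. 222.] [ 0.486 -0.21   0.   ]
sanding_block side 0.81 [295. 292.] [ 0.448 -0.336  0.   ]
sanding_block top 0.65 [422. 229.] [ 0.467 -0.335  0.   ]
```

View pics/both0.png

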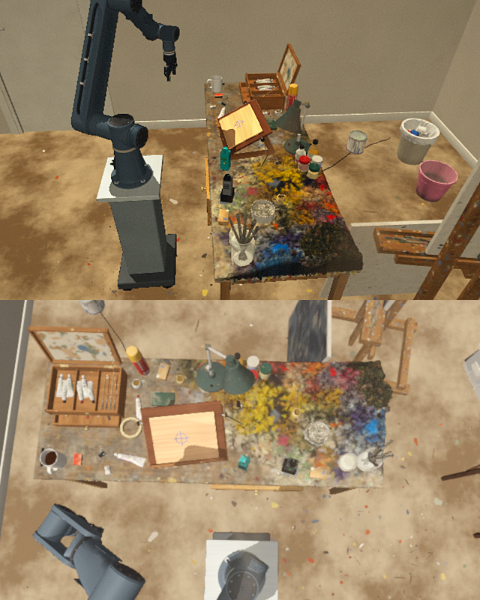

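Run:
```python
from h import *
np.set_printoptions(precision=3,suppress=True)
print('mark',tri([ray('side',(323,163)),ray('top',(241,183))]))
print('board',tri([ray('side',(296,183)),ray('top',(253,220))]))
print('knob',tri([ray('side',(304,231)),ray('top',(392,215))]))
print('teal',tri([ray('side',(299,197)),ray('top',(324,216))]))
print('jar?',tri([ray('side',(350,282)),ray('top',(423,176))]))
a=cv2.imread('pics/side0.png')[120:320,240:400];b=cv2.imread('pics/top0.png')[120:280,160:480]
cv2.imwrite('pics/crop1.png',np.hstack([cv2.resize(a,None,fx=2,fy=2,interpolation=3),cv2.resize(b,(480,400),interpolation=3)]))
```

```text
mark (array([0.597, 0.282, 0.107]), [np.float64(8.926036383817818), np.float64(8.926036383817552)])
board (array([0.482, 0.246, 0.034]), [np.float64(5.202617316901403), np.float64(5.202617316901565)])
knob (array([ 0.486, -0.208,  0.166]), [np.float64(0.8294276503773805), np.float64(0.8294276503773103)])
teal (array([0.482, 0.006, 0.147]), [np.float64(2.39119742039021), np.float64(2.3911974203902373)])
jar? (array([ 0.641, -0.334,  0.035]), [np.float64(4.7690040137821015), np.float64(4.769004013782329)])
```

View pics/crop1.png

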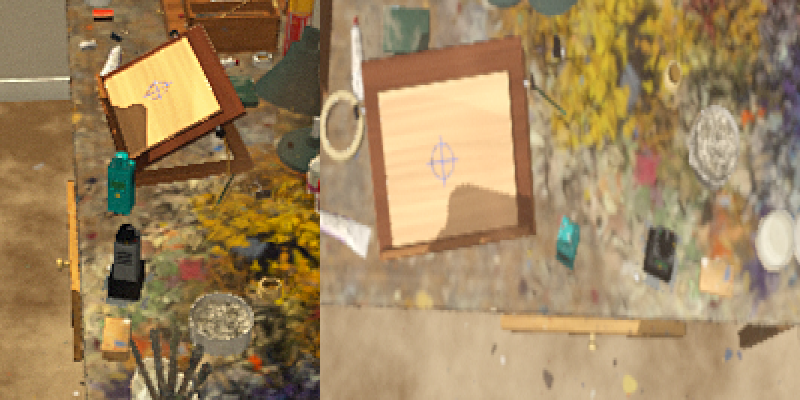

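Candidates: turquoise box at side (299,197) and the grey box in a black stand at side (303,255). The grey one has a dark display and a black stand, so it is the meter.

```bash
python3 -m creep '20 -34 6 0;20 -34 6 0;20 -34 6 0;20 -34 6 0;20 -34 6 0;20 -34 6 0;20 -34 6 0;20 -34 6 0;20 -34 6 0;20 -34 6 0' 1; python3 -m creep '4 -38 0 0;4 -38 0 0;4 -38 0 0;4 -38 0 0;4 -38 0 0;4 -38 0 0;4 -38 0 0;4 -38 0 0;4 -38 0 0;4 -38 0 0;4 -38 0 0;0 0 0 0'
cat > w.py <<'E'
from h import *
import sys
np.set_printoptions(precision=4,suppress=True)
s=robot.read_state();print(s['t'],s['position'],s['tcp_rot'])
c=cam('wrist');im=robot.read_camera('wrist');cv2.imwrite(sys.argv[1],im);print('cam',-c[0].T@c[1])
np.savez(sys.argv[1]+'.npz',R=c[0],t=c[1],k=c[2:])
for a in sys.argv[2:]:
    k,z=a.split('=')
    for q in robot.mark_of('wrist',k)[:2]:
        uv=np.array(q['point'])*[640,400];print(k,round(q['score'],2),uv.round(1),atz('wrist',uv,float(z),c))
E
python3 w.py pics/w1.png knob_axis=.153 meter=.022 stand=0
```

```text
t: 1.83
position: [0.4018, 0.25, 0.3029]
tcp_rot: [0.0, 0.163, 0.987, 0.0]
contact_force: [0.5, 0.2, -0.1]
grip_width: 0.998
grip_force: 0.0
t: 2.83
position: [0.4471, -0.1735, 0.3029]
tcp_rot: [0.002, 0.166, 0.986, -0.002]
contact_force: [-0.5, -0.3, 1.0]
grip_width: 0.998
grip_force: 0.0
2.8333 [ 0.4471 -0.1735  0.3029] [ 0.0022  0.1661  0.9861 -0.0025]
cam [ 0.3676 -0.1448  0.4338]
knob_axis 0.95 [302.8 226.4] [ 0.4812 -0.2026  0.153 ]
knob_axis 0.67 [488.4 167.7] [ 0.484  -0.0019  0.153 ]
meter 0.78 [445.4 144.7] [0.4836 0.0021 0.022 ]
stand 0.81 [306.6 184.3] [ 0.4818 -0.2055  0.    ]
```

View pics/w1.png

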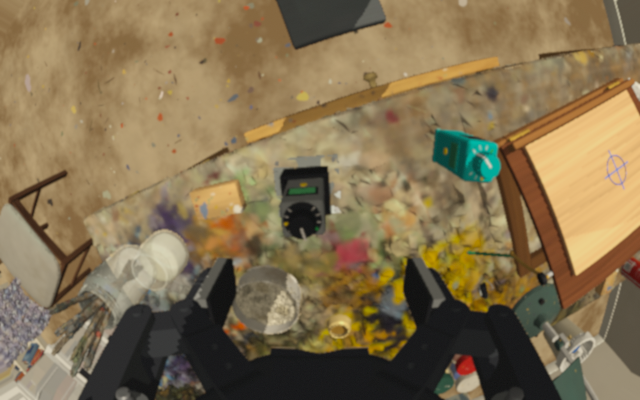

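The picture shows the grey meter with its knob at (302,226), the pointer roughly towards +x; jar at (268,300), sanding block at (216,200), turquoise decoy at (470,155).

```bash
python3 -m creep '17 -15 -25 0;17 -14 -25 0;0 0 0 0;0 0 0 0'
cat > rect.py <<'E'
from h import *
import sys
# rectify a picture to a horizontal plane: up = +x, left = +y
f,x,y,z,half,out=sys.argv[1],*map(float,sys.argv[2:6]),sys.argv[6]
d=np.load(f+'.npz');c=(d['R'],d['t'],*d['k']);im=cv2.imread(f);N=400
m=np.array([[proj('wrist',(x+half-2*half*i/N,y+half-2*half*j/N,z),c) for j in range(N)] for i in range(N)],np.float32)
cv2.imwrite(out,cv2.remap(im,m,None,cv2.INTER_CUBIC))
E
python3 w.py pics/w2.png knob_axis=.153 stand=0 meter=.022
python3 rect.py pics/w2.png .481 -.203 .153 .03 pics/a.png; python3 rect.py pics/w2.png .481 -.203 .132 .05 pics/b.png
python3 -c "
import cv2,numpy as np
cv2.imwrite('pics/r2.png',np.hstack([cv2.imread('pics/a.png'),cv2.imread('pics/b.png')]))"
```

```text
t: 3.37
position: [0.4787, -0.1934, 0.2508]
tcp_rot: [-0.002, 0.162, 0.987, 0.001]
contact_force: [-0.2, -0.9, -0.0]
grip_width: 1.0
grip_force: 0.0
3.3667 [ 0.4787 -0.1934  0.2508] [-0.002   0.1622  0.9868  0.0011]
cam [ 0.4    -0.1665  0.3826]
knob_axis 0.98 [307.  213.3] [ 0.4815 -0.2038  0.153 ]
knob_axis 0.59 [529.  144.8] [0.4849 0.0002 0.153 ]
stand 0.68 [312.4 169.5] [ 0.482  -0.2025  0.    ]
stand 0.33 [304.6 212.4] [ 0.5336 -0.2313  0.    ]
meter 0.95 [467.8 122.8] [0.4796 0.0034 0.022 ]
meter 0.59 [311.6 176.7] [ 0.4854 -0.2042  0.022 ]
```

View pics/r2.png

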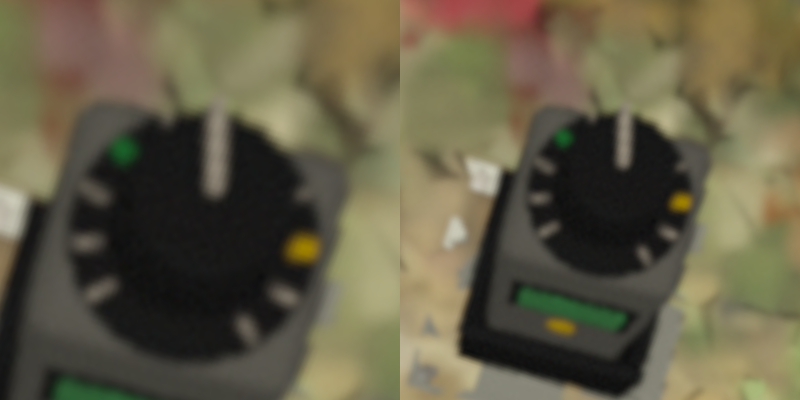

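Run:
```python
import numpy as np
from scipy.optimize import least_squares
P={81:(164,138),216:(281,203),54:(145,165),27:(140,198),0:(149,230),189:(282,165),243:(267,233),270:(245,255)}
w=np.array([(.531-r*.00025,-.153-c*.00025) for c,r in P.values()])
a=np.radians(list(P))
def f(p):
    th=p[3]-(a-np.radians(135));return (np.c_[p[0]+p[2]*np.cos(th),p[1]+p[2]*np.sin(th)]-w).ravel()*1e3
s=least_squares(f,[.48,-.2,.018,-.2]);print(s.x,np.degrees(s.x[3]),s.fun.reshape(-1,2).round(1))
```

```text
[ 0.48258224 -0.20559814  0.01791716 -0.26321357] -15.081026883840545 [[ 0.  -0.3]
 [ 0.4 -0.2]
 [ 0.1  0. ]
 [ 0.2  0.3]
 [ 0.1  0.2]
 [-0.8  1.2]
 [ 0.1 -0.9]
 [-0.2 -0.3]]
```

```bash
python3 -m creep '3 -11 -30 0;0 0 -30 0;0 0 -20 0;0 0 0 0;0 0 0 0;0 0 0 0'
```

```text
t: 4.07
position: [0.483, -0.2066, 0.1741]
tcp_rot: [0.001, 0.163, 0.987, -0.001]
contact_force: [0.4, -0.3, -0.0]
grip_width: 1.003
grip_force: 0.0
```

```bash
python3 -m creep '-1 1 -12 0;0 0 -12 0;0 0 0 0;0 0 0 0'; python3 -m creep '0 0 0 0;0 0 0 0;0 0 0 0;0 0 0 0;0 0 0 0;0 0 0 0;0 0 0 0;0 0 0 0' 0
```

```text
t: 4.4
position: [0.4818, -0.2056, 0.1497]
tcp_rot: [0.001, 0.163, 0.987, -0.0]
contact_force: [0.7, -0.5, 0.6]
grip_width: 0.998
grip_force: 0.0
t: 5.07
position: [0.4814, -0.2055, 0.149]
tcp_rot: [0.0, 0.163, 0.987, -0.0]
contact_force: [-1.1, -0.0, 6.0]
grip_width: 0.286
grip_force: 59.0
```

```bash
python3 -m creep '0 0 0 -.09;0 0 0 -.09;0 0 0 -.09;0 0 0 -.09;0 0 0 -.09;0 0 0 -.09;0 0 0 -.09;0 0 0 -.09;0 0 0 0;0 0 0 0;0 0 0 0'; python3 -m creep '0 0 0 0;0 0 0 0;0 0 0 0;0 0 0 0;0 0 0 0;0 0 0 0' 1;python3 -m creep '0 0 30 0;0 0 30 0;0 0 30 0;0 0 0 0;0 0 0 0'
python3 w.py pics/w3.png knob_axis=.153 stand=0 meter=.022
python3 rect.py pics/w3.png .482 -.204 .153 .03 pics/a.png; python3 rect.py pics/w3.png .482 -.204 .132 .05 pics/b.png
python3 -c "
import cv2,numpy as np
cv2.imwrite('pics/r3.png',np.hstack([cv2.imread('pics/a.png'),cv2.imread('pics/b.png')]))"
```

```text
t: 5.98
position: [0.4818, -0.2052, 0.149]
tcp_rot: [0.001, 0.5, 0.866, 0.0]
contact_force: [0.7, 1.6, 5.6]
grip_width: 0.283
grip_force: 59.0
t: 6.48
position: [0.4811, -0.2053, 0.1482]
tcp_rot: [-0.0, 0.5, 0.866, 0.0]
contact_force: [0.4, -0.3, 0.3]
grip_width: 1.002
grip_force: 0.0
t: 6.9
position: [0.4821, -0.2059, 0.24]
tcp_rot: [0.002, 0.5, 0.866, -0.0]
contact_force: [-0.4, 0.2, -0.3]
grip_width: 1.001
grip_force: 0.0
6.9 [ 0.4821 -0.2059  0.24  ] [ 0.0023  0.5002  0.8659 -0.0002]
cam [ 0.4398 -0.1327  0.3711]
knob_axis 0.86 [318.3 208.5] [ 0.4809 -0.2046  0.153 ]
stand 0.59 [319.4 164.1] [ 0.4821 -0.204   0.    ]
meter 0.79 [409.9  16.3] [0.4805 0.0039 0.022 ]
meter 0.73 [320.  171.1] [ 0.4843 -0.2066  0.022 ]
```

View pics/r3.png

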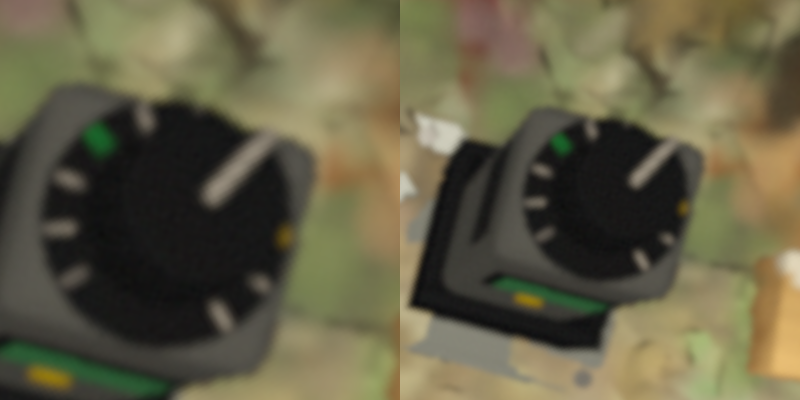

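Run:
```python
import numpy as np
from scipy.optimize import least_squares
P={81:(161,145),108:(192,130),216:(284,208),54:(141,171),27:(136,203),0:(146,234),243:(267,240),270:(241,260)}
w=np.array([(.532-r*.00025,-.154-c*.00025) for c,r in P.values()])
a=np.radians(list(P))
def f(p):
    th=p[3]-(a-np.radians(135));return (np.c_[p[0]+p[2]*np.cos(th),p[1]+p[2]*np.sin(th)]-w).ravel()*1e3
s=least_squares(f,[.48,-.2,.018,-.2]);x=s.x;print(x,np.degrees(x[3]),abs(s.fun).max())
# pointer: inner/outer ends in left rect (z=.153)
for c,r in((212,198),(270,138)): print(.512-r*.00015,-.174-c*.00015)
tip=np.array([.512-138*.00015,-.174-270*.00015]);b=np.array([.512-198*.00015,-.174-212*.00015])
for o in (b,x[:2],np.array([.4815,-.205])):
    d=tip-o;print('knob',np.radians(135)+x[3]-np.arctan2(d[1],d[0]))
```

```text
[ 0.48206321 -0.20588157  0.01798097 -0.2637563 ] -15.11212290754886 1.2396713647173374
0.4823 -0.20579999999999998
0.4913 -0.21449999999999997
knob 2.860888822080601
knob 2.843218196483959
knob 2.862293562157488
```

```bash
python3 -m creep '0 0 40 .1;5 30 25 .1;8 38 6 .1;8 38 6 .1;8 38 6 .1;8 38 6 .1;8 38 6 .09;8 38 0 .09;8 38 0 0;8 38 0 0;0 30 0 0;0 0 0 0'; python3 -m creep '0 0 0 0;0 0 0 0'; python3 w.py pics/w4.png panel_mark=.107 board=.03
```

```text
t: 8.1
position: [0.5493, 0.164, 0.3314]
tcp_rot: [-0.002, 0.131, 0.991, 0.001]
contact_force: [-0.5, -0.5, -0.3]
grip_width: 0.997
grip_force: 0.0
t: 8.27
position: [0.5496, 0.1583, 0.3319]
tcp_rot: [-0.001, 0.133, 0.991, -0.001]
contact_force: [0.6, 0.5, 0.1]
grip_width: 0.998
grip_force: 0.0
8.2667 [0.5496 0.1583 0.3319] [-0.0013  0.1333  0.9911 -0.0007]
cam [0.4694 0.1811 0.4636]
panel_mark 0.84 [423.4 169. ] [0.582  0.2823 0.107 ]
board 0.72 [371.9  97.2] [0.4863 0.2518 0.03  ]
```

View pics/w4.png

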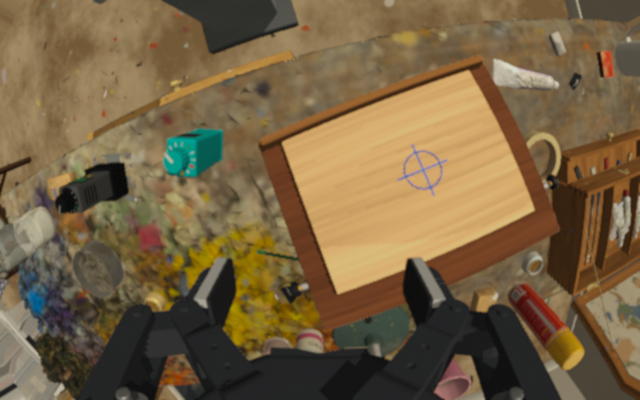

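```bash
cat > fit.py <<'E'
from h import *
from scipy.optimize import least_squares
np.set_printoptions(precision=4,suppress=True)
d=np.load('pics/w4.png.npz');C={'wrist':(d['R'],d['t'],*d['k']),'side':cam('side'),'top':cam('top')}
g=cv2.cvtColor(cv2.imread('pics/w4.png'),cv2.COLOR_BGR2GRAY)
k=cv2.cornerSubPix(g,np.float32([[282,142],[478,70],[537,212],[337,292]])[:,None],(4,4),(-1,-1),(3,40,.01))[:,0];print(k)
# (cam, kind, local x(+up) y, pixel, sigma)
O=[('wrist','c',-1,-1,k[0],2),('wrist','c',-1,1,k[1],2),('wrist','c',1,1,k[2],1),('wrist','c',1,-1,k[3],1),('wrist','m',0,0,(423.4,169.5),1),
('wrist','m',0,.035,(447,160),1.5),('wrist','m',0,-.035,(399,179),1.5),('wrist','m',-.035,0,(413,147),1.5),('wrist','m',.035,0,(433,194),1.5),
('top','m',0,0,(241,183),1.5),('top','c',1,1,(198.7,158),1.5),('top','c',1,-1,(285.3,148.8),1.5),('top','c',-1,-1,(293.3,214),2.5),('top','c',-1,1,(203.3,219),2.5),
('side','m',0,0,(320,164.5),1.5),('side','c',-1,1,(292.5,157.5),2.5),('side','c',1,1,(339,139),1.5),('side','c',1,-1,(350,175),1.5)]
def pose(p): return R.from_euler('zy',[p[3],-p[4]]).as_matrix()
def res(p):
    M=pose(p);r=[]
    for n,t,a,b,uv,s in O:
        l=np.array([a,b,0.]) if t=='m' else np.array([p[5]+a*.105,p[6]+b*.14,0])
        r+=list((proj(n,p[:3]+M@l,C[n])-uv)/s)
    h=(p[:3]+M@np.array([-.122,0,-.02]))[2]
    return np.array(r)
if __name__=='__main__':
    s=least_squares(res,[.59,.28,.1,.15,.35,0,0],loss='soft_l1');p=s.x
    cov=np.linalg.inv(s.jac.T@s.jac);print(p,'deg',np.degrees(p[3:5]),'sd',np.sqrt(np.diag(cov)))
    print(res(p).reshape(-1,2).round(1).tolist());M=pose(p);print('hinge pt',p[:3]+M@[-.122,0,0],'normal',M[:,2])
E
python3 fit.py
```

```text
Traceback (most recent call last):
  File "fit.py", line 6, in <module>
    k=cv2.cornerSubPix(g,np.float32([[282,142],[478,70],[537,212],[337,292]])[:,None],(4,4),(-1,-1),(3,40,.01))[:,0];print(k)
      ~~~~~~~~~~~~~~~~^^^^^^^^^^^^^^^^^^^^^^^^^^^^^^^^^^^^^^^^^^^^^^^^^^^^^^^^^^^^^^^^^^^^^^^^^^^^^^^^^^^^^^^^^
cv2.error: OpenCV(4.12.0) :-1: error: (-5:Bad argument) in function 'cornerSubPix'
> Overload resolution failed:
>  - Layout of the output array corners is incompatible with cv::Mat
>  - Expected Ptr<cv::UMat> for argument 'corners'
```

```bash
sed -i 's/np.float32(\(\[\[282.*292\]\]\))\[:,None\]/np.ascontiguousarray(np.float32(\1).reshape(4,1,2))/' fit.py; python3 fit.py
```

```text
[[281.327  140.8983]
 [478.      70.    ]
 [534.5284 209.9984]
 [337.0332 294.1618]]
[ 0.5833  0.2826  0.1051  0.1101  0.4351  0.     -0.0122] deg [ 6.3066 24.9321] sd [0.0013 0.0013 0.0031 0.0083 0.0364 0.0017 0.0021]
[[-0.4, -2.1], [-3.5, 0.1], [-1.6, 1.1], [0.9, -0.1], [-0.0, 0.1], [0.5, 0.1], [-0.8, 0.3], [-0.4, -2.1], [0.6, 1.3], [-0.2, 1.1], [-0.7, -1.1], [-1.3, 0.3], [-1.4, -1.0], [1.3, -0.3], [-1.5, -0.4], [-0.5, 0.8], [-4.0, -0.2], [-1.1, -2.0]]
hinge pt [0.4734 0.2692 0.054 ] normal [-0.4215  0.      0.9068]
```

```bash
python3 -m creep '-20 30 5 0;-20 30 5 0;-20 30 5 0;-20 30 5 0;-20 30 0 0;0 0 0 0;0 0 0 0;0 0 0 0'; python3 w.py pics/w5.png panel_mark=.105; python3 -m creep '26 26 0 0;26 26 0 0;26 26 0 0;0 0 0 0;0 0 0 0;0 0 0 0'; python3 w.py pics/w6.png panel_mark=.105
cat > fit2.py <<'E'
from h import *
from scipy.optimize import least_squares
np.set_printoptions(precision=4,suppress=True)
MK={}
V=[]
for f,mk in (('w4',(423.4,169.5)),)+tuple((a,None) for a in('w5','w6')):
    d=np.load(f'pics/{f}.png.npz');c=(d['R'],d['t'],*d['k']);im=cv2.imread(f'pics/{f}.png')
    # seed: panel interior colour around the projected panel centre
    hsv=cv2.cvtColor(im,cv2.COLOR_BGR2HSV)
    m=((hsv[...,2]>150)&(hsv[...,1]>50)&(hsv[...,1]<150)&(hsv[...,0]>8)&(hsv[...,0]<28)).astype(np.uint8)
    m=cv2.morphologyEx(m,cv2.MORPH_CLOSE,np.ones((5,5)))
    n,l,st,_=cv2.connectedComponentsWithStats(m);i=1+np.argmax(st[1:,4])
    ct=max(cv2.findContours((l==i).astype(np.uint8),cv2.RETR_EXTERNAL,cv2.CHAIN_APPROX_NONE)[0],key=len)[::4,0]
    ov=im.copy();[cv2.circle(ov,tuple(map(int,q)),1,(0,0,255),-1) for q in ct];cv2.imwrite(f'pics/{f}o.png',ov)
    V.append((f,c,ct,st[i,4]))
E
cat >> fit2.py <<'E'
import json,sys
MKS=json.loads(sys.argv[1])
D=[(c,np.array([ray('wrist',q,c)[1] for q in ct]),-c[0].T@c[1],MKS[f]) for f,c,ct,a in V]
print([(v[0],len(v[2]),int(v[3])) for v in V])
def res(p):
    M=R.from_euler('zy',[p[3],-p[4]]).as_matrix();r=[]
    for c,ds,o,mk in D:
        s=((p[:3]-o)@M[:,2])/(ds@M[:,2]);L=(o+ds*s[:,None]-p[:3])@M-[p[5],p[6],0]
        e=np.stack([L[:,0]-.105,L[:,0]+.105,L[:,1]-.14,L[:,1]+.14],1)
        r+=list(np.take_along_axis(e,np.abs(e).argmin(1)[:,None],1)[:,0]/.0015)
        r+=list((proj('wrist',p[:3],c)-mk)*5)
    return np.array(r)
s=least_squares(res,[.583,.2826,.105,.11,.4351,0,-.012],loss='cauchy');p=s.x
print(p,np.degrees(p[3:5]),'sd',np.sqrt(np.diag(np.linalg.inv(s.jac.T@s.jac))));r=res(p);print('inliers',np.mean(abs(r)<1.5))
E
python3 -c "print()"
```

```text
t: 9.08
position: [0.4506, 0.3078, 0.3534]
tcp_rot: [0.0, 0.134, 0.991, -0.0]
contact_force: [-0.2, 0.2, 1.0]
grip_width: 1.002
grip_force: 0.0
9.0833 [0.4506 0.3078 0.3534] [ 0.0003  0.1339  0.991  -0.0003]
cam [0.37   0.3306 0.4847]
panel_mark 0.68 [325.4 260.2] [0.5853 0.2803 0.105 ]
t: 9.68
position: [0.5285, 0.3852, 0.3524]
tcp_rot: [-0.001, 0.134, 0.991, -0.001]
contact_force: [-1.5, -0.7, 0.6]
grip_width: 1.003
grip_force: 0.0
9.6833 [0.5285 0.3852 0.3524] [-0.0009  0.1344  0.9909 -0.0008]
cam [0.4482 0.4082 0.4839]
panel_mark 0.78 [257.5 223.8] [0.5839 0.2837 0.105 ]
panel_mark 0.17 [ 30.2 215.9] [ 0.4566 -0.1723  0.105 ]
```

```bash
python3 fit2.py '{"w4":[423.4,169.3],"w5":[325.4,260.2],"w6":[257.5,223.8]}'
python3 -c "
import cv2,numpy as np
cv2.imwrite('pics/o56.png',np.hstack([cv2.imread('pics/w%do.png'%i)[80:380,120:520] for i in(5,6)]))"
```

```text
[('w4', 171, 34312), ('w5', 162, 25016), ('w6', 166, 25227)]
[ 0.5847  0.2841  0.0999  0.1199  0.4187  0.0013 -0.0149] [ 6.8704 23.9919] sd [0.0003 0.0003 0.0005 0.002  0.01   0.0004 0.0004]
inliers 0.6831683168316832
```

View pics/o56.png

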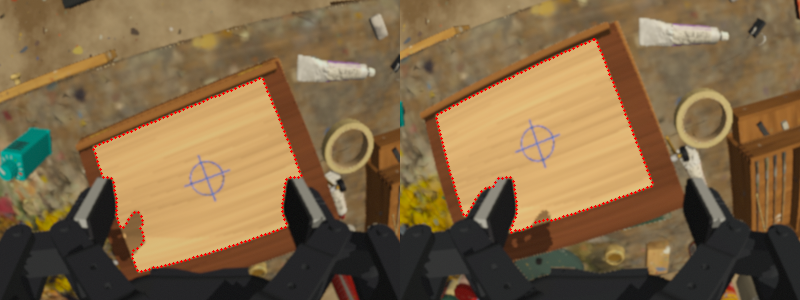

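```bash
python3 -m creep '-6 -40 0 0;-6 -40 0 0;-6 -40 0 0;-6 -40 0 0;-6 -40 0 0;-6 -40 0 0;-6 -40 0 0;-5 -40 0 0;0 -40 0 0;0 -40 0 0;0 -40 0 0;0 -40 0 0'; python3 -m creep '0 -40 -5 0;0 -39 -10 0;0 -24 -25 0;0 0 -30 0;0 0 -30 0;0 0 0 0;0 0 0 0;0 0 0 0'
```

```text
t: 10.78
position: [0.4796, -0.0951, 0.3543]
tcp_rot: [0.001, 0.134, 0.991, -0.0]
contact_force: [0.7, -0.1, -0.2]
grip_width: 0.999
grip_force: 0.0
t: 11.45
position: [0.4816, -0.1966, 0.2551]
tcp_rot: [0.001, 0.133, 0.991, -0.001]
contact_force: [1.1, 0.4, 0.2]
grip_width: 0.996
grip_force: 0.0
```

```bash
python3 -m creep '0 -9 -25 0;0 0 -30 0;0 0 -25 0;0 0 0 0;0 0 0 0;0 0 0 0'
```

```text
t: 11.95
position: [0.4828, -0.206, 0.1757]
tcp_rot: [0.002, 0.133, 0.991, -0.001]
contact_force: [0.2, -0.3, -0.6]
grip_width: 1.004
grip_force: 0.0
```

```bash
python3 -m creep '-1 0 -20 0;0 0 -20 0;0 0 -20 0;0 0 -18 0;0 0 0 0;0 0 0 0;0 0 0 0'; python3 -m creep '0 0 0 0;0 0 0 0;0 0 0 0;0 0 0 0;0 0 0 0;0 0 0 0;0 0 0 0;0 0 0 0' 0
```

```text
t: 12.53
position: [0.4816, -0.2061, 0.0973]
tcp_rot: [0.002, 0.133, 0.991, -0.001]
contact_force: [-0.3, -0.3, 0.3]
grip_width: 1.003
grip_force: 0.0
t: 13.2
position: [0.4808, -0.2056, 0.0965]
tcp_rot: [0.001, 0.133, 0.991, -0.0]
contact_force: [0.3, 0.6, 7.1]
grip_width: 0.557
grip_force: 62.4
```

```bash
python3 -m creep '0 0 9 0;0 0 8 0;0 0 8 0;0 0 0 0;0 0 0 0'; python3 -m creep '-3 .8 0 0;-3 .8 0 0;-3 .8 0 0;-3 .8 0 0;0 0 0 0;0 0 0 0'
```

```text
t: 13.62
position: [0.4805, -0.2055, 0.1209]
tcp_rot: [0.001, 0.133, 0.991, -0.0]
contact_force: [-0.4, 0.3, -3.1]
grip_width: 0.553
grip_force: 62.2
t: 14.12
position: [0.4726, -0.204, 0.1215]
tcp_rot: [0.006, 0.134, 0.991, -0.002]
contact_force: [8.4, 0.9, 0.2]
grip_width: 0.556
grip_force: 62.9
```

```bash
python3 -m creep '-4 1 0 0;-4 1 0 0;-4 1 0 0;-4 1 0 0;0 0 0 0;0 0 0 0;0 0 0 0'
```

```text
t: 14.7
position: [0.4566, -0.2003, 0.1218]
tcp_rot: [0.006, 0.134, 0.991, -0.002]
contact_force: [7.2, 0.2, 1.9]
grip_width: 0.557
grip_force: 63.1
```

```bash
python3 -m creep '-4 1 0 0;-4 1 0 0;-3 1 0 0;0 0 0 0;0 0 0 0;0 0 0 0'; python3 -m creep '0 0 0 0'
python3 - <<'E'
from h import *
im=robot.read_camera('side');cv2.imwrite('pics/side7.png',im)
c=cam('wrist');w=robot.read_camera('wrist');cv2.imwrite('pics/w7.png',w);np.savez('pics/w7.png.npz',R=c[0],t=c[1],k=c[2:])
for n in('side','wrist'):
    for k in ('meter','knob_axis','foot_face'):
        print(n,k,[(round(q['score'],2),(np.array(q['point'])*[640,400]).round(1).tolist()) for q in robot.mark_of(n,k)[:2]])
a=cv2.resize(im[200:300,260:360],(400,400),interpolation=3);cv2.imwrite('pics/m7.png',np.hstack([a,w[:,140:540]]))
E
```

```text
t: 15.2
position: [0.4457, -0.1977, 0.1213]
tcp_rot: [0.006, 0.134, 0.991, -0.002]
contact_force: [7.1, -1.1, -1.4]
grip_width: 0.553
grip_force: 62.3
t: 15.28
position: [0.4457, -0.1977, 0.1213]
tcp_rot: [0.006, 0.134, 0.991, -0.002]
contact_force: [8.5, -1.3, -1.6]
grip_width: 0.555
grip_force: 62.3
side meter [(0.69, [304.4, 257.2]), (0.53, [296.9, 225.6])]
side knob_axis [(0.68, [288.8, 225.3]), (0.68, [300.8, 195.9])]
side foot_face []
wrist meter [(0.68, [534.1, 186.4]), (0.66, [318.0, 266.0])]
wrist knob_axis [(0.94, [322.9, 330.8]), (0.79, [635.4, 250.4])]
wrist foot_face [(0.43, [526.6, 179.8])]
```

View pics/m7.png

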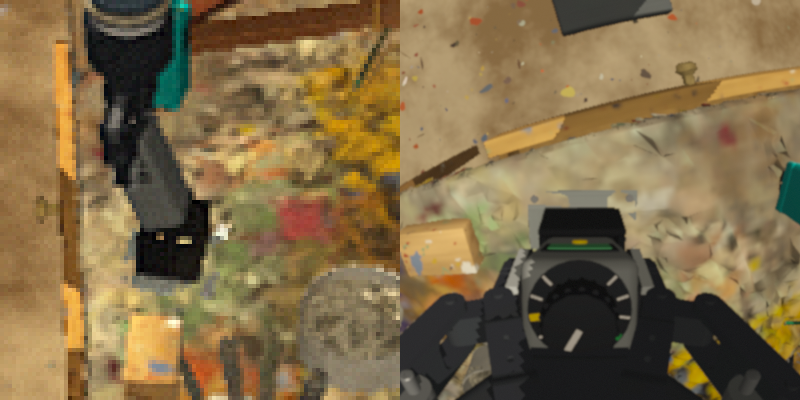

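```bash
python3 -m creep '2 -.5 0 0;2 -.5 4 0;0 0 12 0;0 0 25 0;0 0 30 0;0 0 30 0;0 0 30 0;0 0 0 0;0 0 0 0;0 0 0 0'
cat > tilt.py <<'E'
from h import *
import sys
np.set_printoptions(precision=4,suppress=True)
f=sys.argv[1]
c=cam('wrist');s=robot.read_state();w=robot.read_camera('wrist');cv2.imwrite(f'pics/{f}w.png',w)
k=np.array(robot.mark_of('wrist','knob_axis')[0]['point'])*[640,400]
im=robot.read_camera('side');cv2.imwrite(f'pics/{f}s.png',im)
T=R.from_quat(np.roll(s['tcp_rot'],-1)).as_matrix();p=np.array(s['position']);print('yax',T[:,1],'zax',T[:,2],p)
o,d=ray('wrist',k,c);L=T.T@(o-p);l=T.T@d
# tool plane: x (camera side sign), z; pivot at z=-.008
for zp in(-.008,-.011):
  for rho in(.044,.047,.050):
    q=np.array([L[0],L[2]-zp]);e=np.array([l[0],l[2]]);a=e@e;b=q@e;cc=q@q-rho**2;D=b*b-a*cc
    if D>0:
        t=(-b-np.sqrt(D))/a;h=q+t*e;print(zp,rho,'knob xz',h.round(4),'tilt',np.degrees(np.arctan2(h[0],-h[1])).round(1))
print('knob px',k.round(1),'side', [(round(q['score'],2),(np.array(q['point'])*[640,400]).round(1).tolist()) for n in('knob_axis','meter','foot_face') for q in robot.mark_of('side',n)[:2]],'pix tcp',proj('side',p))
E
python3 tilt.py t1
```

```text
t: 16.52
position: [0.4434, -0.1949, 0.25]
tcp_rot: [-0.002, 0.133, 0.991, 0.001]
contact_force: [-0.9, 0.3, -3.8]
grip_width: 0.555
grip_force: 62.7
yax [0.2646 0.9644 0.0016] zax [-0.004   0.0027 -1.    ] [ 0.4434 -0.1949  0.25  ]
-0.008 0.044 knob xz [0.0439 0.0035] tilt 94.5
-0.008 0.047 knob xz [ 0.0467 -0.0055] tilt 83.3
-0.008 0.05 knob xz [ 0.0486 -0.0117] tilt 76.5
-0.011 0.044 knob xz [0.0431 0.009 ] tilt 101.8
-0.011 0.047 knob xz [ 0.0469 -0.0032] tilt 86.1
-0.011 0.05 knob xz [ 0.049  -0.0099] tilt 78.6
knob px [535.2 192.6] side [(0.58, [299.2, 196.3]), (0.56, [291.4, 195.8]), (0.87, [303.0, 229.1]), (0.65, [297.5, 223.6])] pix tcp [291.0067 210.2935]
```

```bash
python3 -m creep '0 0 30 0;0 5 25 0;4 38 0 .04;4 38 0 .04;4 38 0 .04;4 38 0 .04;4 38 0 .04;4 38 0 .04;4 38 0 .04;5 38 0 .04;5 38 0 .04;5 38 0 .03'; python3 -m creep '5 38 0 0;5 38 0 0;5 30 -10 0;0 0 0 0;0 0 0 0;0 0 0 0'
python3 - <<'E'
s=open('tilt.py').read()
s=s.replace("k=np.array(robot.mark_of('wrist','knob_axis')[0]['point'])*[640,400]","k=min([np.array(q['point'])*[640,400] for q in robot.mark_of('wrist','knob_axis')],key=lambda k:np.hypot(*(k-[322,331])))")
open('tilt.py','w').write(s)
E
python3 tilt.py t2; python3 -c "
import cv2,numpy as np
a=cv2.imread('pics/t2s.png')[110:230,240:400];w=cv2.imread('pics/t2w.png')[120:,160:480]
cv2.imwrite('pics/t2c.png',np.hstack([cv2.resize(a,(480,360),interpolation=3),cv2.resize(w,(320,280))[:,:] if 0 else cv2.copyMakeBorder(w,0,80,0,0,0)]))"
```

```text
t: 17.82
position: [0.4877, 0.1908, 0.3057]
tcp_rot: [-0.001, -0.062, 0.998, -0.0]
contact_force: [1.1, -1.4, -1.6]
grip_width: 0.552
grip_force: 62.7
t: 18.32
position: [0.5026, 0.2945, 0.2953]
tcp_rot: [-0.001, -0.061, 0.998, -0.001]
contact_force: [0.8, 0.1, -3.0]
grip_width: 0.556
grip_force: 63.0
yax [-0.1225  0.9925 -0.0012] zax [-0.0023 -0.0015 -1.    ] [0.5026 0.2945 0.2953]
-0.008 0.044 knob xz [ 0.0085 -0.0432] tilt 11.2
-0.008 0.047 knob xz [ 0.0109 -0.0457] tilt 13.4
-0.008 0.05 knob xz [ 0.0133 -0.0482] tilt 15.4
-0.011 0.044 knob xz [ 0.0109 -0.0426] tilt 14.3
-0.011 0.047 knob xz [ 0.0132 -0.0451] tilt 16.3
-0.011 0.05 knob xz [ 0.0155 -0.0476] tilt 18.0
knob px [317.  329.8] side [(0.86, [301.3, 195.3]), (0.62, [295.5, 108.3]), (0.8, [301.1, 223.0]), (0.48, [306.3, 138.4])] pix tcp [298.7045 124.4207]
```

View pics/t2c.png

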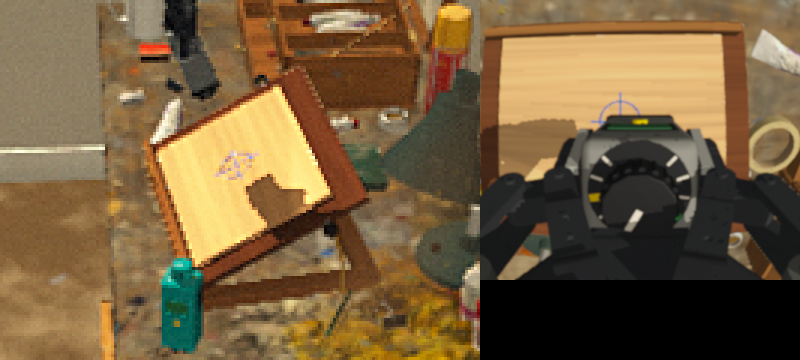

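Run:
```python
import cv2,numpy as np
im=cv2.imread('pics/t2w.png');h=cv2.cvtColor(im,cv2.COLOR_BGR2HSV).astype(int)
x0,y0,x1,y1=262,262,378,360
H,S,Vv=[h[y0:y1,x0:x1,i] for i in range(3)]
bg=cv2.medianBlur(im[y0:y1,x0:x1],15).max(2).astype(int)
for n,m in dict(white=(Vv-bg>35)&(S<70),yellow=(H>18)&(H<32)&(S>140)&(Vv>90),green=(H>45)&(H<85)&(S>110)&(Vv>40),red=((H<8)|(H>172))&(S>120)&(Vv>60)).items():
    k,l,st,ce=cv2.connectedComponentsWithStats(m.astype(np.uint8),connectivity=8)
    print(n,[(round(ce[i][0]+x0,1),round(ce[i][1]+y0,1),int(st[i,4])) for i in range(1,k) if st[i,4]>=5])
```

```text
white [(np.float64(286.7), np.float64(280.7), 62), (np.float64(351.0), np.float64(281.3), 67), (np.float64(363.7), np.float64(297.3), 84), (np.float64(276.9), np.float64(297.9), 53), (np.float64(363.3), np.float64(316.9), 37), (np.float64(372.6), np.float64(322.9), 66), (np.float64(313.4), np.float64(339.7), 194), (np.float64(367.9), np.float64(335.9), 59), (np.float64(280.5), np.float64(336.5), 12), (np.float64(281.7), np.float64(345.3), 11), (np.float64(356.2), np.float64(345.5), 17)]
yellow [(np.float64(273.8), np.float64(316.9), 86)]
green [(np.float64(357.7), np.float64(337.0), 30)]
red []
```

```bash
cat > mfit.py <<'E'
from h import *
from scipy.optimize import least_squares
np.set_printoptions(precision=4,suppress=True)
# camera pose relative to the tool (fixed), from the w4 log
d=np.load('pics/w4.png.npz');Tc=R.from_quat([.1333,.9911,-.0007,-.0013]).as_matrix();pc=np.array([.5496,.1583,.3319])
Rt=d['R']@Tc;tt=d['R']@pc+d['t'];C=(Rt,tt,*d['k']);print('cam in tool',-Rt.T@tt)
def fit(M,r=.0179):
    def pt(p,ang,z,rad):
        a=np.radians(ang-135);# meter frame: +x angle -a
        m=np.array([rad*np.cos(a),-rad*np.sin(a),z-p[1]])+[p[2],p[3],0]
        # tool frame when gripped: tool x = -meter x side, y = meter y, z down
        v=np.array([-m[0],m[1],-m[2]]) ;t=p[0]
        v=np.array([v[0]*np.cos(t)-v[2]*np.sin(t),v[1],v[0]*np.sin(t)+v[2]*np.cos(t)])
        return v+[0,0,-.010]
    def yaw(p,v): return R.from_rotvec([0,0,p[4]]).apply(v)
    res=lambda p:np.r_[np.concatenate([(proj('wrist',yaw(p,pt(p,a,.11,r)),C)-uv)/s for a,uv,s in M]),(p[1]-.084)/.004,p[2]/.002,p[3]/.002,p[4]/.05]
    s=least_squares(res,[.4,.084,0,0,0]);print('tilt',np.degrees(s.x[0]),s.x[1:],'sd tilt',np.degrees(np.sqrt(np.linalg.inv(s.jac.T@s.jac)[0,0])));print(s.fun.round(1))
    return s.x,lambda z,a=135,rad=0:proj('wrist',yaw(s.x,pt(s.x,a,z,rad)),C)
if __name__=='__main__':
    M=[(0,(351,281.3),1),(27,(363.7,297.3),1),(270,(286.7,280.7),1),(243,(276.9,297.9),1),(216,(273.8,316.9),1),(54,(365.5,316.9),2.5),(81,(357.7,337),4)]
    for r in(.0175,.0179,.0183):
        x,f=fit(M,r);print('knob top px',f(.131),'pointer mid',f(.131,162,.007))
    s=robot.read_state();print(s['tcp_rot'])
E
python3 mfit.py
```

```text
cam in tool [ 0.0837  0.0006 -0.1315]
tilt 15.791360818636022 [ 0.0815  0.0016  0.0007 -0.0003] sd tilt 2.927324294163766
[ 1.4 -0.4 -0.7  0.4 -0.3  0.3 -1.1 -0.1  1.2 -0.1 -0.7 -0.1 -0.6 -0.8
 -0.6  0.8  0.3 -0. ]
knob top px [319.4655 336.8112] pointer mid [309.7882 352.8233]
tilt 14.797523331694919 [ 0.0838  0.0021  0.0007 -0.0009] sd tilt 2.988530663868624
[ 1.5 -0.4 -0.6  0.4 -0.5  0.3 -1.3 -0.1  1.1 -0.2 -0.6 -0.1 -0.6 -0.9
 -0.1  1.   0.3 -0. ]
knob top px [319.4802 337.0796] pointer mid [310.0575 352.5373]
tilt 13.843643310282461 [ 0.0859  0.0027  0.0007 -0.0015] sd tilt 3.0403408174750015
[ 1.6 -0.4 -0.4  0.3 -0.6  0.4 -1.4 -0.1  1.  -0.2 -0.6 -0.2 -0.6 -0.9
  0.5  1.3  0.3 -0. ]
knob top px [319.498  337.2961] pointer mid [310.3143 352.2349]
[ 0.0002 -0.0603  0.9982  0.    ]
```

```bash
cat > mfit2.py <<'E'
from h import *
from scipy.optimize import least_squares
from mfit import C
np.set_printoptions(precision=4,suppress=True)
CS=cam('side')
def tool(p,m):
    v=np.asarray(m)-[0,0,p[1]]+[p[2],p[3],0];v=np.array([-v[0],v[1],-v[2]]);t=p[0]
    v=np.array([v[0]*np.cos(t)-v[2]*np.sin(t),v[1],v[0]*np.sin(t)+v[2]*np.cos(t)])
    return R.from_rotvec([0,0,p[4]]).apply(v)+[0,0,-.010]
def ring(a,r=.0179):
    a=np.radians(a-135);return [r*np.cos(a),-r*np.sin(a),.11]
def fit(obs,T,pos,side=(),verb=1):
    """obs: (meter point, wrist px, sigma); side: (meter point, side px, sigma)"""
    w=lambda p,m:pos+T@tool(p,m)
    res=lambda p:np.r_[np.concatenate([(proj('wrist',tool(p,m),C)-uv)/s for m,uv,s in obs]+[(proj('side',w(p,m),CS)-uv)/s for m,uv,s in side]),(p[1]-.083)/.002,p[2]/.0015,p[3]/.0015,p[4]/.05]
    s=least_squares(res,[.4,.084,0,0,0])
    if verb: print('tilt',np.degrees(s.x[0]),s.x[1:],'sd',np.degrees(np.sqrt(np.linalg.inv(s.jac.T@s.jac)[0,0])),s.fun.round(1))
    return s.x,w
if __name__=='__main__':
    T=R.from_quat([-.061,.998,-.0,-.0]).as_matrix();pos=np.array([.5026,.2945,.2953])
    M=[(ring(a),uv,s) for a,uv,s in[(0,(351,281.3),1),(27,(363.7,297.3),1),(270,(286.7,280.7),1),(243,(276.9,297.9),1),(216,(273.8,316.9),1),(54,(365.5,316.9),2.5)]]
    K=([0,0,.131],(320,331.5),1.5);S=[([0,0,.131],(295.5,108.3),1.5),([0,0,0],(306.3,138.4),1.5)]
    fit(M,T,pos);fit(M+[K],T,pos);fit(M,T,pos,S);x,w=fit(M+[K],T,pos,S);print('foot',w(x,[0,0,-.016]))
E
python3 mfit2.py
```

```text
cam in tool [ 0.0837  0.0006 -0.1315]
tilt 13.150095410651494 [ 0.0836  0.0012  0.0007 -0.0018] sd 2.53762174032404 [ 1.6 -0.3 -0.5  0.3 -0.6  0.4 -1.4 -0.1  1.1 -0.4 -0.6 -0.3  0.3  0.8
  0.5 -0. ]
tilt 18.629397382329778 [0.0838 0.0038 0.0007 0.0004] sd 1.5547909365838757 [ 1.4 -1.  -0.6  0.1 -0.2 -0.4 -1.2 -0.4  1.   0.  -0.6 -0.  -0.3  1.3
  0.4  2.5  0.5  0. ]
tilt 15.514790183085855 [ 0.0833  0.0022  0.0007 -0.0003] sd 2.0162259556943747 [ 1.6 -0.6 -0.4  0.4 -0.6  0.1 -1.4 -0.1  0.9 -0.  -0.5 -0.1  0.4  2.6
 -1.2  0.   0.1  1.5  0.5 -0. ]
tilt 18.79212509373813 [0.0835 0.0038 0.0007 0.0007] sd 1.3899529026577582 [ 1.5 -1.  -0.5  0.1 -0.3 -0.4 -1.2 -0.4  0.9  0.1 -0.5  0.  -0.3  1.3
  0.2  2.7 -0.3 -0.3  0.3  2.5  0.5  0. ]
foot [0.5379 0.2995 0.2123]
```

```bash
python3 -m creep '0 -38 5 -.035;0 -40 0 -.035;0 -40 0 -.035;0 -40 0 -.035;2 -40 0 -.035;2 -40 0 -.035;2 -40 0 -.035;2 -40 0 -.035;2 -40 0 -.035;2 -40 0 -.035;3 -40 0 -.03;3 -40 0 0'; python3 -m creep '4 -33 -10 0;0 0 -35 0;0 0 -35 0;0 0 -20 0;0 0 0 0;0 0 0 0;0 0 0 0'
```

```text
t: 19.62
position: [0.5206, -0.1856, 0.3019]
tcp_rot: [0.0, 0.13, 0.992, -0.0]
contact_force: [1.6, 0.9, -1.9]
grip_width: 0.55
grip_force: 63.3
t: 20.2
position: [0.5263, -0.217, 0.203]
tcp_rot: [0.002, 0.129, 0.992, -0.001]
contact_force: [1.3, -0.7, -2.6]
grip_width: 0.556
grip_force: 63.1
```

```bash
python3 -m creep '-1 0 -28 0;0 0 -28 0;0 0 -27 0;0 0 0 0;0 0 0 0;-5 1.3 0 0;-5 1.3 0 0;-5 1.3 0 0;0 0 0 0;0 0 0 0'; python3 -m creep '-3 .8 0 0;-3 .8 0 0;0 0 0 0;0 0 0 0'; python3 -m creep '-3 .8 0 0;-3 .8 0 0;0 0 0 0;0 0 0 0'
```

```text
t: 21.03
position: [0.5091, -0.2122, 0.1193]
tcp_rot: [0.001, 0.129, 0.992, -0.0]
contact_force: [0.1, 0.1, -2.6]
grip_width: 0.555
grip_force: 63.1
t: 21.37
position: [0.503, -0.2105, 0.1183]
tcp_rot: [-0.0, 0.129, 0.992, 0.0]
contact_force: [-0.5, 0.2, -2.1]
grip_width: 0.554
grip_force: 63.1
t: 21.7
position: [0.4985, -0.2097, 0.1187]
tcp_rot: [0.002, 0.129, 0.992, -0.001]
contact_force: [3.0, -1.0, -2.9]
grip_width: 0.557
grip_force: 63.2
```

```bash
python3 -m creep '-3 .8 0 0;-3 .8 0 0;-2 .5 0 0;0 0 0 0;0 0 0 0;0 0 0 0'; python3 -m creep '2 -.5 0 0;0 0 0 0;0 0 0 0'; python3 -m creep '2 -.5 0 0;0 0 0 0;0 0 0 0';  python3 -m creep '2 -.5 0 0;0 0 0 0;0 0 0 0'
```

```text
t: 22.2
position: [0.494, -0.2093, 0.1197]
tcp_rot: [0.006, 0.129, 0.992, -0.002]
contact_force: [8.3, -0.4, -2.9]
grip_width: 0.553
grip_force: 62.7
t: 22.45
position: [0.4945, -0.2094, 0.1197]
tcp_rot: [0.004, 0.129, 0.992, -0.002]
contact_force: [6.6, -2.3, -0.2]
grip_width: 0.552
grip_force: 63.3
t: 22.7
position: [0.495, -0.2093, 0.1193]
tcp_rot: [0.002, 0.129, 0.992, -0.001]
contact_force: [4.1, -3.3, 3.3]
grip_width: 0.553
grip_force: 63.3
t: 22.95
position: [0.4957, -0.2089, 0.1186]
tcp_rot: [0.001, 0.129, 0.992, -0.0]
contact_force: [3.5, -2.9, 2.7]
grip_width: 0.553
grip_force: 63.3
```

```bash
python3 -m creep '-3 .8 0 0;-3 .8 0 0;-3 .8 0 0;-2 .5 0 0;0 0 0 0;0 0 0 0;0 0 0 0'; python3 -m creep '3 -.8 0 0;3 -.8 0 0;0 0 0 0;0 0 0 0'; python3 -m creep '2 -.5 0 0;0 0 0 0;0 0 0 0'; python3 -m creep '3 -.8 0 0;0 0 0 0;0 0 0 0'
```

```text
t: 23.53
position: [0.4876, -0.2069, 0.1186]
tcp_rot: [0.004, 0.129, 0.992, -0.001]
contact_force: [9.9, -3.2, -2.4]
grip_width: 0.552
grip_force: 60.4
t: 23.87
position: [0.4896, -0.2066, 0.1179]
tcp_rot: [-0.001, 0.129, 0.992, 0.0]
contact_force: [2.8, -2.1, 0.3]
grip_width: 0.558
grip_force: 61.1
t: 24.12
position: [0.4904, -0.2063, 0.1175]
tcp_rot: [-0.002, 0.128, 0.992, 0.001]
contact_force: [0.8, -0.6, -1.9]
grip_width: 0.558
grip_force: 61.1
t: 24.37
position: [0.4944, -0.2077, 0.1178]
tcp_rot: [-0.001, 0.128, 0.992, 0.001]
contact_force: [-0.2, -0.8, -2.6]
grip_width: 0.552
grip_force: 61.0
```

```bash
python3 -m creep '0 0 12 0;0 0 30 0;0 0 35 0;0 0 35 0;0 0 35 0;0 0 30 0;-2 38 5 .04;-2 38 0 .04;-2 38 0 .04;-2 38 0 .04;0 0 0 0;0 0 0 0'
cat > obs.py <<'E'
from mfit2 import *
import sys
def blobs(im):
    h=cv2.cvtColor(im,cv2.COLOR_BGR2HSV).astype(int);x0,y0,x1,y1=255,240,385,365
    H,S,V=[h[y0:y1,x0:x1,i] for i in range(3)];bg=cv2.medianBlur(im[y0:y1,x0:x1],15).max(2).astype(int);out={}
    for n,m in dict(white=(V-bg>35)&(S<70),yellow=(H>18)&(H<32)&(S>140)&(V>90)).items():
        k,l,st,ce=cv2.connectedComponentsWithStats(m.astype(np.uint8),connectivity=8)
        out[n]=[ce[i]+[x0,y0] for i in range(1,k) if 25<=st[i,4]<=130]
    return out
def run(tag,K=None,sm=1.5):
    s=robot.read_state();w=robot.read_camera('wrist');im=robot.read_camera('side')
    cv2.imwrite(f'pics/{tag}w.png',w);cv2.imwrite(f'pics/{tag}s.png',im)
    T=R.from_quat(np.roll(s['tcp_rot'],-1)).as_matrix();pos=np.array(s['position']);b=blobs(w)
    kn=[np.array(q['point'])*[640,400] for q in robot.mark_of('wrist','knob_axis')];print('knob',kn)
    S=[]
    for n,z in(('knob_axis',.131),('meter',0.),('foot_face',-.016)):
        for q in robot.mark_of('side',n):
            uv=np.array(q['point'])*[640,400];g=proj('side',pos+T@tool([.42,.083,0,0,0],[0,0,z]),CS)
            if np.hypot(*(uv-g))<8: S.append(([0,0,z],uv,sm));print('side',n,uv.round(1),'pred24',g.round(1),q['score']);break
    best=None
    for t0 in(.25,.35,.45):
        M=[]
        for a in(0,27,54,216,243,270):
            g=proj('wrist',tool([t0,.083,.002,0,0],ring(a)),C);L=b['yellow' if a==216 else 'white']
            if L:
                uv=min(L,key=lambda q:np.hypot(*(q-g)))
                if np.hypot(*(uv-g))<9: M.append((ring(a),uv,1. if a!=54 else 2.5))
        if len(M)<4: continue
        print('t0',t0,'n',len(M));fit(M,T,pos);x,wf=fit(M,T,pos,S)
    print('foot-tcp',(wf(x,[0,0,-.016])-pos))
if __name__=='__main__': run(sys.argv[1])
E
python3 obs.py u1
```

```text
t: 25.37
position: [0.4858, -0.054, 0.3]
tcp_rot: [-0.001, 0.047, 0.999, 0.0]
contact_force: [0.9, -0.4, -3.3]
grip_width: 0.559
grip_force: 60.9
cam in tool [ 0.0837  0.0006 -0.1315]
knob [array([321.792, 321.48 ]), array([379.2, 182.2]), array([554.624, 223.   ])]
side knob_axis [298.2 158.6] pred24 [295.1 160.5] 0.87
side meter [314.4 192.2] pred24 [310.  188.4] 0.62
t0 0.25 n 6
tilt 15.987638740134377 [0.085  0.0015 0.0004 0.0028] sd 2.7651260563746214 [ 1.1  0.1  0.6 -0.1 -0.7 -0.2 -0.1 -0.9  0.   0.5 -1.5  0.2  1.   1.
  0.3  0.1]
tilt 21.04734666576193 [0.0854 0.0039 0.0004 0.0068] sd 2.074454073382449 [ 0.9 -0.2  0.4  0.  -0.7  0.  -0.2 -0.4  0.3  0.4 -1.1 -0.3 -0.8  1.2
 -2.9 -2.2  1.2  2.6  0.2  0.1]
t0 0.35 n 6
tilt 15.987638740134377 [0.085  0.0015 0.0004 0.0028] sd 2.7651260563746214 [ 1.1  0.1  0.6 -0.1 -0.7 -0.2 -0.1 -0.9  0.   0.5 -1.5  0.2  1.   1.
  0.3  0.1]
tilt 21.04734666576193 [0.0854 0.0039 0.0004 0.0068] sd 2.074454073382449 [ 0.9 -0.2  0.4  0.  -0.7  0.  -0.2 -0.4  0.3  0.4 -1.1 -0.3 -0.8  1.2
 -2.9 -2.2  1.2  2.6  0.2  0.1]
t0 0.45 n 4
tilt 14.80916262010459 [ 0.0842  0.0007  0.0004 -0.0007] sd 3.159690539701485 [ 0.9 -0.1 -0.6 -0.3 -0.4 -0.7 -0.4  0.8  0.6  0.4  0.3 -0. ]
tilt 21.012891352001095 [0.0846 0.0036 0.0004 0.0046] sd 2.172503133641528 [ 0.6 -0.2 -0.6 -0.  -0.5 -0.4 -0.1  0.3 -0.9  1.1 -3.  -2.3  0.8  2.4
  0.2  0.1]
foot-tcp [ 0.0391 -0.0035 -0.0827]
```

```bash
cat > sil.py <<'E'
from mfit2 import *
import sys,itertools
def sil(imf,T,pos,ths=range(8,36,1),bot=0.0,top=.055):
    im=cv2.cvtColor(cv2.imread(imf),cv2.COLOR_BGR2LAB).astype(np.float32);sc=8;out=[]
    for th in ths:
        best=(-1,)
        for sl,off in itertools.product((.080,.083,.086),(-.002,0,.002,.004,.006)):
          p=[np.radians(th),sl,off,0,0]
          P=np.array([proj('side',pos+T@tool(p,[a,b,z]),CS) for a in(-.021,.021) for b in(-.024,.024) for z in(bot,top)])
          c=P.mean(0);x0,y0=(c-30).astype(int);crop=cv2.resize(im[y0:y0+60,x0:x0+60],None,fx=4,fy=4,interpolation=1)
          hull=cv2.convexHull(((P-[x0,y0]+.5)*4-.5).astype(np.float32)).astype(np.int32)
          m=np.zeros(crop.shape[:2],np.uint8);cv2.fillConvexPoly(m,hull,1)
          k=np.ones((7,7),np.uint8);inn=m-cv2.erode(m,k);outr=cv2.dilate(m,k)-m
          # drop the part of the rings near the (occluded) upper end
          A=proj('side',pos+T@tool(p,[0,0,top]),CS);B=proj('side',pos+T@tool(p,[0,0,bot]),CS);u=(B-A)/np.linalg.norm(B-A)
          yy,xx=np.mgrid[:240,:240];q=((xx/4+x0-A[0])*u[0]+(yy/4+y0-A[1])*u[1])>3
          I=crop[(m>0)&q];a_=crop[(inn>0)&q];b_=crop[(outr>0)&q]
          med=np.median(I,0);da=np.linalg.norm(a_-med,axis=1).clip(0,40).mean();db=np.linalg.norm(b_-med,axis=1).clip(0,40).mean()
          if db-da>best[0]: best=(db-da,sl,off)
        out.append((th,round(float(best[0]),2),*best[1:]))
    return out
if __name__=='__main__':
    for f,q,pos in(('t2',[-.061,.998,0,0],[.5026,.2945,.2953]),('u1',[.047,.999,0,0],[.4858,-.054,.3])):
        for r in sil(f'pics/{f}s.png',R.from_quat(q).as_matrix(),np.array(pos)): print(f,*r)
E
python3 sil.py
python3 - <<'E'
from mfit2 import *
T=R.from_quat([.047,.999,0,0]).as_matrix();pos=np.array([.4858,-.054,.3]);im=cv2.imread('pics/u1s.png')
o=[];x0,y0=275,145
for th in(18,24,None):
    c=cv2.resize(im[y0:y0+66,x0:x0+52],None,fx=5,fy=5,interpolation=3)
    if th:
        p=[np.radians(th),.083,.002,0,0]
        for z in(0,-.016):
            h=.021 if z==0 else .015
            P=np.array([proj('side',pos+T@tool(p,[a*h,b*(h+.003*(z==0)),zz]),CS) for a in(-1,1) for b in(-1,1) for zz in((0,.11) if z==0 else(-.016,-.009))])
            cv2.polylines(c,[cv2.convexHull(((P-[x0,y0]+.5)*5).astype(np.float32)).astype(np.int32)],True,(0,0,255),1)
    o.append(c)
cv2.imwrite('pics/u1c.png',np.hstack(o))
E
```

```text
cam in tool [ 0.0837  0.0006 -0.1315]
t2 8 1.94 0.086 -0.002
t2 9 1.23 0.086 0.002
t2 10 1.68 0.08 0.006
t2 11 1.99 0.08 0.006
t2 12 1.92 0.08 0.004
t2 13 1.86 0.08 0.004
t2 14 2.18 0.08 0.002
t2 15 2.02 0.08 0.006
t2 16 1.85 0.08 0
t2 17 1.87 0.08 -0.002
t2 18 2.51 0.08 0.006
t2 19 3.57 0.08 0.006
t2 20 6.82 0.086 0.006
t2 21 10.06 0.086 0.006
t2 22 10.92 0.08 0.006
t2 23 9.97 0.08 0.004
t2 24 10.18 0.08 0.004
t2 25 9.62 0.08 0.002
t2 26 9.3 0.08 0
t2 27 8.87 0.08 0
t2 28 8.75 0.08 -0.002
t2 29 7.52 0.08 -0.002
t2 30 5.88 0.08 -0.002
t2 31 5.02 0.08 -0.002
t2 32 5.06 0.08 0
t2 33 5.16 0.08 -0.002
t2 34 4.64 0.08 -0.002
t2 35 4.6 0.08 -0.002
u1 8 1.9 0.083 0.006
u1 9 1.58 0.083 0.006
u1 10 1.8 0.083 0.006
u1 11 2.19 0.083 0.006
u1 12 2.63 0.083 0.006
u1 13 3.26 0.083 0.006
u1 14 3.37 0.083 0.006
u1 15 3.18 0.08 0.004
u1 16 3.73 0.086 0.004
u1 17 3.63 0.086 0.004
u1 18 3.77 0.086 0.002
u1 19 4.07 0.086 0.002
u1 20 4.01 0.083 0
u1 21 4.43 0.086 0
u1 22 4.44 0.086 -0.002
u1 23 4.55 0.08 -0.002
u1 24 4.36 0.086 -0.002
u1 25 4.42 0.08 -0.002
u1 26 4.28 0.086 -0.002
u1 27 4.05 0.086 0.004
u1 28 4.1 0.086 0.004
u1 29 4.28 0.086 0.002
u1 30 4.23 0.08 0.006
u1 31 5.57 0.08 0.006
u1 32 6.83 0.08 0.006
u1 33 7.54 0.08 0.006
u1 34 8.09 0.08 0.006
u1 35 7.79 0.08 0.006
cam in tool [ 0.0837  0.0006 -0.1315]
```

View pics/u1c.png

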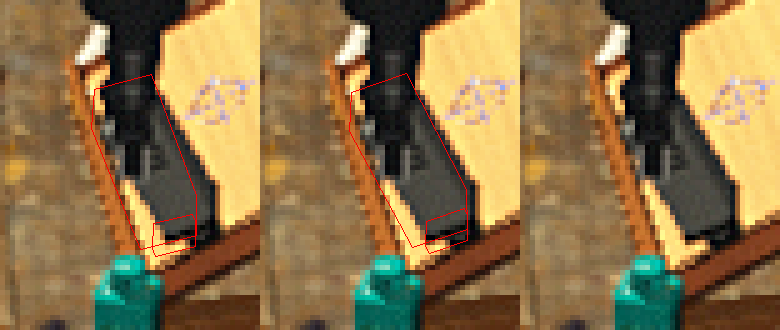

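```bash
python3 -m creep '4 38 0 .025;4 38 0 .025;4 38 0 .025;4 38 0 .025;4 38 0 .025;4 38 0 .025;5 38 0 .025;5 38 0 .025;5 28 -15 .015;9 0 -30 0;0 0 -25 0;0 0 0 0'; python3 -m creep '0 0 -15 0;0 0 0 0;0 0 0 0'; python3 obs.py v1 | grep -v t0
python3 - <<'E'
from h import *
for k in('panel_mark','foot_face','meter'):
    for n in('side','wrist','top'):
        print(k,n,[(round(q['score'],2),(np.array(q['point'])*[640,400]).round(1).tolist()) for q in robot.mark_of(n,k)[:2]])
E
```

```text
t: 26.67
position: [0.5323, 0.2743, 0.2244]
tcp_rot: [-0.006, -0.058, 0.998, -0.002]
contact_force: [-1.2, -0.3, -3.2]
grip_width: 0.555
grip_force: 60.8
t: 26.92
position: [0.5354, 0.2748, 0.2156]
tcp_rot: [-0.001, -0.058, 0.998, -0.0]
contact_force: [-0.5, 0.2, -3.0]
grip_width: 0.559
grip_force: 60.9
cam in tool [ 0.0837  0.0006 -0.1315]
knob [array([319.168, 319.12 ]), array([ 30.592, 132.4  ])]
side knob_axis [302.1 132.3] pred24 [302.4 132.6] 0.79
side meter [318.  154.5] pred24 [314.6 155.9] 0.72
tilt 15.983457305521526 [ 0.0847  0.0014  0.0008 -0.0067] sd 2.7455549564784483 [ 1.9 -0.4 -0.5  0.4 -0.3 -0.4  0.9 -0.5 -1.3  0.  -1.   0.3  0.9  0.9
  0.5 -0.1]
tilt 22.049873825181198 [ 0.0845  0.004   0.0008 -0.0044] sd 2.1971455968785416 [ 1.8 -0.8 -0.5  0.4 -0.2 -0.1  0.6  0.2 -1.2 -0.1 -0.7 -0.2  1.1 -0.1
 -2.   1.   0.8  2.7  0.5 -0.1]
tilt 15.983457305521526 [ 0.0847  0.0014  0.0008 -0.0067] sd 2.7455549564784483 [ 1.9 -0.4 -0.5  0.4 -0.3 -0.4  0.9 -0.5 -1.3  0.  -1.   0.3  0.9  0.9
  0.5 -0.1]
tilt 22.049873825181198 [ 0.0845  0.004   0.0008 -0.0044] sd 2.1971455968785416 [ 1.8 -0.8 -0.5  0.4 -0.2 -0.1  0.6  0.2 -1.2 -0.1 -0.7 -0.2  1.1 -0.1
 -2.   1.   0.8  2.7  0.5 -0.1]
foot-tcp [ 0.041   0.0057 -0.0817]
panel_mark side [(0.86, [323.5, 162.1])]
panel_mark wrist [(0.9, [321.5, 251.3])]
panel_mark top [(0.94, [241.2, 183.2])]
foot_face side [(0.46, [295.5, 153.8])]
foot_face wrist []
foot_face top [(0.4, [250.0, 215.8])]
meter side [(0.72, [318.0, 154.5])]
meter wrist [(0.97, [323.2, 279.1]), (0.92, [108.3, 116.3])]
meter top [(0.67, [323.2, 218.1]), (0.62, [386.3, 223.1])]
```

Run:
```python
from h import *
from mfit2 import tool
np.set_printoptions(precision=4,suppress=True)
s=robot.read_state();pos=np.array(s['position']);T=R.from_quat(np.roll(s['tcp_rot'],-1)).as_matrix()
m=np.array([.5847,.2841,.100]);print('mark wrist px pred',proj('wrist',m),'obs 321.5 251.3; at z=.1',atz('wrist',(321.5,251.3),.1))
for n,uv in(('side',(322,163)),('top',(241.1,183.2))): print(n,proj(n,m),uv,atz(n,uv,.1))
for th,p2 in((22,.004),(24,.002),(24,.005),(26,.005)):
    f=pos+T@tool([np.radians(th),.083,p2,0,0],[0,0,-.016]);b=pos+T@tool([np.radians(th),.083,p2,0,0],[-.021,0,0]);M=R.from_euler('zy',[.12,-.4187]).as_matrix()
    print(th,p2,'foot in panel frame',M.T@(f-m),'side px foot',proj('side',f),'wrist px box front-bottom edge',proj('wrist',b))
```

```text
cam in tool [ 0.0837  0.0006 -0.1315]
mark wrist px pred [321.3273 250.9536] obs 321.5 251.3; at z=.1 [0.585  0.2843 0.1   ]
side [317.9359 164.7147] (322, 163) [0.6035 0.296  0.1   ]
top [240.4727 184.5294] (241.1, 183.2) [0.5893 0.2823 0.1   ]
22 0.004 foot in panel frame [ 0.0055 -0.0044  0.0357] side px foot [316.0891 158.4985] wrist px box front-bottom edge [318.2792 236.3919]
24 0.002 foot in panel frame [ 0.0069 -0.0044  0.0357] side px foot [316.3908 158.3374] wrist px box front-bottom edge [318.2826 237.5683]
24 0.005 foot in panel frame [ 0.0099 -0.0044  0.0357] side px foot [317.0264 158.0335] wrist px box front-bottom edge [318.2864 241.6391]
26 0.005 foot in panel frame [ 0.0134 -0.0045  0.036 ] side px foot [317.7372 157.6438] wrist px box front-bottom edge [318.2919 245.5364]
```

```bash
python3 -m creep '-6.4 3.7 -2.6 0;0 0 0 0;2.8 .35 -6.4 0;2.8 .35 -6.4 0;2.8 .35 -6.4 0;2.4 .3 -5.5 0;0 0 0 0;0 0 0 0;0 0 0 0'; python3 -m creep '0 0 0 0;0 0 0 0'
```

```text
t: 28.42
position: [0.5397, 0.2806, 0.1878]
tcp_rot: [-0.0, -0.058, 0.998, -0.0]
contact_force: [0.2, -0.7, -3.0]
grip_width: 0.554
grip_force: 60.9
t: 28.58
position: [0.5397, 0.2807, 0.1884]
tcp_rot: [0.0, -0.059, 0.998, 0.0]
contact_force: [0.4, -0.5, -2.8]
grip_width: 0.55
grip_force: 60.9
```

```bash
python3 -m creep '1.2 .15 -2.7 0;.8 .1 -1.8 0;0 0 0 0;0 0 0 0'; python3 -m creep '.6 .1 -1.4 0;0 0 0 0;0 0 0 0';python3 -m creep '.6 .1 -1.4 0;0 0 0 0;0 0 0 0'
```

```text
t: 28.92
position: [0.542, 0.2811, 0.184]
tcp_rot: [0.001, -0.059, 0.998, 0.0]
contact_force: [-0.7, -0.0, 0.6]
grip_width: 0.557
grip_force: 61.1
t: 29.17
position: [0.5426, 0.2812, 0.1825]
tcp_rot: [0.001, -0.059, 0.998, 0.0]
contact_force: [0.7, -0.7, 1.2]
grip_width: 0.552
grip_force: 61.1
t: 29.42
position: [0.5433, 0.2813, 0.1811]
tcp_rot: [0.001, -0.059, 0.998, 0.0]
contact_force: [-0.2, 0.1, 2.0]
grip_width: 0.556
grip_force: 61.3
```

```bash
for i in 1 2 3 4 5; do python3 -m creep '0 0 0 0;0 0 0 0' | grep contact; done; python3 -m creep '-.6 -.1 1.4 0;0 0 0 0;0 0 0 0' | grep -E 'contact|posi'; for i in 1 2 3 4; do python3 -m creep '0 0 0 0;0 0 0 0' | grep contact; done
```

```text
contact_force: [0.3, -0.1, 2.6]
contact_force: [0.7, -0.5, 2.9]
contact_force: [0.1, 0.3, 2.7]
contact_force: [0.0, 0.2, 3.4]
contact_force: [-0.6, -0.9, 2.6]
position: [0.542, 0.281, 0.182]
contact_force: [-0.9, 0.5, 1.9]
contact_force: [0.1, 0.9, 2.7]
contact_force: [-1.2, 1.2, 1.6]
contact_force: [-0.9, 0.3, 1.3]
contact_force: [-0.8, 0.8, 1.0]
```

```bash
python3 -m creep '-.4 0 .9 0;0 0 0 0;0 0 0 0' | grep -E 'contact|posi'; for i in 1 2 3 4 5; do python3 -m creep '0 0 0 0;0 0 0 0' | grep contact; done
cat >> fit2.py <<'E'
for z in(.100,.103,.106,.109):
    g=lambda q:res(np.r_[q[:2],z,q[2:]]);s=least_squares(g,np.delete(p,2),loss='cauchy');print(z,s.x,'slope',np.degrees(s.x[3]),'cost',s.cost)
E
python3 fit2.py '{"w4":[423.4,169.3],"w5":[325.4,260.2],"w6":[257.5,223.8]}'
python3 obs.py v2 | grep -E 'side|tilt|foot-tcp' | tail -5
python3 - <<'E'
from h import *
for n in('side','wrist'):
    for k in('panel_mark','foot_face'): print(k,n,[(round(q['score'],2),(np.array(q['point'])*[640,400]).round(1).tolist()) for q in robot.mark_of(n,k)[:2]])
print(proj('wrist',(.5817,.2838,.106)))
E
```

```text
position: [0.5416, 0.281, 0.1829]
contact_force: [-1.1, 0.7, 1.7]
contact_force: [-1.0, 1.0, 0.4]
contact_force: [-0.1, 0.7, 0.8]
contact_force: [-0.5, 0.9, 1.4]
contact_force: [-0.6, 0.0, 1.3]
contact_force: [-1.2, 0.7, 0.6]
[('w4', 171, 34312), ('w5', 162, 25016), ('w6', 166, 25227)]
[ 0.5847  0.2841  0.0999  0.1199  0.4187  0.0013 -0.0149] [ 6.8704 23.9919] sd [0.0003 0.0003 0.0005 0.002  0.01   0.0004 0.0004]
inliers 0.6831683168316832
0.1 [ 0.5846  0.2841  0.12    0.4186  0.0013 -0.0149] slope 23.98278972378023 cost 345.6563214504122
0.103 [ 0.5907  0.2809  0.1201  0.4197 -0.0051 -0.011 ] slope 24.046639805933125 cost 349.7863560847436
0.106 [ 0.5982  0.2796  0.1199  0.4242 -0.013  -0.0087] slope 24.307635167692627 cost 352.27531689415713
0.109 [ 0.605   0.277   0.1198  0.4249 -0.0201 -0.0052] slope 24.34646748317019 cost 353.0177460726549
tilt 15.97479004561159 [ 0.0845  0.0012  0.0009 -0.0074] sd 2.7293275812785147 [ 2.1 -0.4 -0.9  0.4 -0.1 -0.4  0.7 -0.4 -1.1  0.1 -1.   0.3  0.8  0.8
tilt 21.389592622475153 [ 0.0842  0.0037  0.0009 -0.0042] sd 2.1863389278050493 [ 2.  -0.8 -0.9  0.5 -0.  -0.1  0.4  0.1 -1.1 -0.  -0.7 -0.2  1.3  2.2
tilt 15.97479004561159 [ 0.0845  0.0012  0.0009 -0.0074] sd 2.7293275812785147 [ 2.1 -0.4 -0.9  0.4 -0.1 -0.4  0.7 -0.4 -1.1  0.1 -1.   0.3  0.8  0.8
tilt 21.389592622475153 [ 0.0842  0.0037  0.0009 -0.0042] sd 2.1863389278050493 [ 2.  -0.8 -0.9  0.5 -0.  -0.1  0.4  0.1 -1.1 -0.  -0.7 -0.2  1.3  2.2
foot-tcp [ 0.0395  0.0057 -0.082 ]
panel_mark side [(0.91, [323.1, 165.3])]
foot_face side []
panel_mark wrist []
foot_face wrist [(0.6, [92.5, 111.0])]
[315.92409608 262.94896019]
```

Run:
```python
import cv2,numpy as np
for f in('v2s','side0'):
    im=cv2.imread(f'pics/{f}.png').astype(int)[146:180,298:342]
    print(f)
    for i,r in enumerate(im): print(146+i,''.join('b' if p[0]>p[2]-5 and p.max()>95 else ('#' if p.max()<45 else('+' if p.max()<85 else('o' if p.max()<150 else '.'))) for p in r))
```

```text
v2s
146 ..o.oooo+#########o....................ooooo
147 ..oooo..o+########+.....................oooo
148 .oooooo.+++######++.....................oooo
149 .ooooooo+oo###+o+++o.....................ooo
150 .oooooooo++###+o#+++.....................ooo
151 .oooooooo++###++++++o.....................oo
152 .ooooooo..+###+o+++++o....................oo
153 oooooo....+###+++++++o.....................o
154 .ooo......o+#++o+++++++....................o
155 oo..........+oo+++++++++....................
156 ............+++++++++++o....................
157 .............o++++++++++....................
158 ..............+++++++++++...................
159 ..............+++++++++++...................
160 ...............++++++++++#..................
161 ...............+++++++++##b.................
162 ................o+++++####o.................
163 ................o+++#####+o.................
164 ................o######+ooo.................
165 .................o#++++ooooo................
166 ...................ooo.ooooooooooo..........
167 ...................oo+oooooooooooo..........
168 ..............
[... 1541 characters left out ...]
..............
166 ............................................
167 ............................................
168 .....................b......................
169 ............................................
170 ............................................
171 ............................................
172 ........ooooo...............................
173 o.....ooo..ooo..............................
174 oooooooo....ooo.............................
175 oooooo.ooo..ooo.............................
176 oooooo.......oo.............................
177 oooooooo.....oo.............................
178 ooooooo.oo..ooo.............................
179 oooooooo.o....o.............................
```

```bash
cat > chk.py <<'E'
from h import *
import itertools
np.set_printoptions(precision=4,suppress=True)
m=np.array([.5847,.2841,.100]);M=R.from_euler('zy',[.12,-.4187]).as_matrix();CS=cam('side')
P=lambda l,o=(0,0):np.array([proj('side',m+M@np.asarray(q),CS) for q in l])+o
a=np.linspace(0,2*np.pi,120);ring=np.c_[.024*np.cos(a),.024*np.sin(a),0*a];t=np.linspace(-.035,.035,80)
tmpl=np.r_[ring,np.c_[t,0*t,0*t],np.c_[0*t,t,0*t]]
im=cv2.imread('pics/side0.png').astype(np.float32);bl=im[...,0]-im[...,2];bl=bl-cv2.GaussianBlur(bl,(0,0),6)
q=P(tmpl);best=max((float(cv2.remap(bl,(q+[u,v]).astype(np.float32)[:,None],None,1).mean()),u,v) for u in np.arange(-4,9,.25) for v in np.arange(-5,5,.25));print('side offset',best)
off=best[1:]
v=cv2.imread('pics/v2s.png').astype(np.float32).max(2)
up=8;x0,y0=305,150;V=cv2.resize(v[y0:y0+25,x0:x0+30],None,fx=up,fy=up,interpolation=1)
res=[]
for dx,dy in itertools.product(np.arange(-.014,.0141,.002),repeat=2):
    c=np.r_[np.c_[.015*np.cos(a),.015*np.sin(a),0*a],np.c_[.015*np.cos(a),.015*np.sin(a),0*a+.007]]+[dx,dy,0]
    h=cv2.convexHull(((P(c,off)-[x0,y0]+.5)*up-.5).astype(np.float32)).astype(np.int32)
    k=np.zeros(V.shape,np.uint8);cv2.fillConvexPoly(k,h,1)
    # lower border of the foot: bright/shadow just outside below, dark just inside
    sh=np.roll(k,10,0)*(1-k);inn=k*(1-np.roll(k,-10,0))
    res.append((V[sh>0].clip(0,120).mean()-V[inn>0].clip(0,120).mean(),dx,dy))
for r in sorted(res)[-8:]: print(r)
E
python3 chk.py
```

```text
side offset (51.625946044921875, np.float64(0.25), np.float64(-0.25))
(np.float32(52.55594), np.float64(0.007999999999999998), np.float64(0.006))
(np.float32(52.83385), np.float64(0.006), np.float64(0.007999999999999998))
(np.float32(53.29709), np.float64(0.004000000000000002), np.float64(0.004000000000000002))
(np.float32(54.299046), np.float64(0.002), np.float64(0.007999999999999998))
(np.float32(54.343845), np.float64(0.006), np.float64(0.004000000000000002))
(np.float32(55.512917), np.float64(0.006), np.float64(0.006))
(np.float32(56.601803), np.float64(0.004000000000000002), np.float64(0.007999999999999998))
(np.float32(58.149593), np.float64(0.004000000000000002), np.float64(0.006))
```

```bash
cat > joint.py <<'E'
from obs import *
m=np.array([.5847,.2841,.100]);M=R.from_euler('zy',[.12,-.4187]).as_matrix()
D={'u1':([.047,.999,0,-.001],[.4858,-.054,.3],(321,323),(298.2,158.6),(314.4,192.2)),
'v1':([-.058,.998,0,-.001],[.5354,.2748,.2156],(319.2,320.6),(302.1,132.3),(318,154.5)),
'v2':([-.059,.998,0,.001],[.5416,.281,.1829],None,None,None)}
L=[]
for k,(q,pos,kn,sk,sm) in D.items():
    T=R.from_quat(q).as_matrix();pos=np.array(pos);b=blobs(cv2.imread(f'pics/{k}w.png'))
    for a in(0,27,54,216,243,270):
        g=proj('wrist',tool([.35,.083,.002,0,0],ring(a)),C);c=b['yellow' if a==216 else 'white']
        uv=min(c,key=lambda z:np.hypot(*(z-g)))
        if np.hypot(*(uv-g))<9: L.append(('w',ring(a),uv,1.7 if a!=54 else 4,T,pos))
    if kn: L+=[('w',[0,0,.131],kn,2.,T,pos),('s',[0,0,.131],sk,2,T,pos),('s',[0,0,0],sm,2,T,pos)]
def res(p,con,pr):
    r=[]
    for c,mm,uv,s,T,pos in L: r+=list((proj('wrist',tool(p,mm),C)-uv)/s if c=='w' else (proj('side',pos+T@tool(p,mm),CS)-uv)/s)
    f=M.T@(pos+T@tool(p,[0,0,-.012])-m)
    r+=[(p[1]-.0845)/.006,p[2]/pr,p[3]/.002,p[4]/.03]
    if con: r+=[f[2]/.002]
    if con>1: r+=[(f[0]-.004)/.003,(f[1]-.006)/.004]
    return np.array(r)
for con,pr in((0,.0015),(0,.006),(1,.006),(2,.006)):
    s=least_squares(lambda p:res(p,con,pr),[.4,.084,0,0,0],loss='soft_l1');x=s.x
    print(con,pr,'tilt',np.degrees(x[0]).round(1),x[1:],'sd',np.degrees(np.sqrt(np.linalg.inv(s.jac.T@s.jac)[0,0])).round(1),'foot',M.T@(pos+T@tool(x,[0,0,-.012])-m),'cost',round(s.cost,1))
E
python3 joint.py
```

```text
cam in tool [ 0.0837  0.0006 -0.1315]
0 0.0015 tilt 25.9 [0.0861 0.0061 0.0007 0.0015] sd 1.7 foot [0.008  0.0022 0.0048] cost 9.3
0 0.006 tilt 26.6 [0.0862 0.0064 0.0006 0.002 ] sd 1.7 foot [0.0094 0.0022 0.0048] cost 6.5
1 0.006 tilt 26.2 [0.0871 0.0064 0.0006 0.0019] sd 1.7 foot [0.0087 0.0022 0.0038] cost 7.9
2 0.006 tilt 25.0 [ 0.0872  0.0059  0.0006 -0.0003] sd 1.3 foot [0.0062 0.0024 0.0036] cost 8.7
```

```bash
python3 -m creep '-2 -.25 4.6 0;-2 -.25 4.5 0;0 0 0 0;0 0 0 0;-5.6 -3.2 -2.6 0;0 0 0 0;0 0 0 0'; for i in 1 2 3; do python3 -m creep '0 0 0 0;0 0 0 0' | grep contact; done; python3 -m creep '2 .25 -4.6 0;0 0 0 0;2 .25 -4.5 0;0 0 0 0;0 0 0 0'; for i in 1 2 3 4 5; do python3 -m creep '0 0 0 0;0 0 0 0' | grep contact; done
python3 - <<'E'
from h import *
cv2.imwrite('pics/v3s.png',robot.read_camera('side'))
E
sed -i 's/v2s/v3s/' chk.py; python3 chk.py; python3 obs.py v3|grep -E '^side|foot'
```

```text
t: 33.33
position: [0.5313, 0.2769, 0.1889]
tcp_rot: [-0.001, -0.059, 0.998, -0.0]
contact_force: [0.5, 0.2, -2.5]
grip_width: 0.555
grip_force: 61.0
contact_force: [-1.1, 0.2, -2.4]
contact_force: [0.3, -0.6, -2.5]
contact_force: [0.3, -0.3, -2.2]
t: 34.25
position: [0.5362, 0.2778, 0.1804]
tcp_rot: [-0.0, -0.059, 0.998, -0.0]
contact_force: [-0.6, 0.4, 0.3]
grip_width: 0.556
grip_force: 61.2
contact_force: [-1.8, -0.8, -0.4]
contact_force: [-1.2, 0.3, 0.2]
contact_force: [-0.2, 0.9, 0.3]
contact_force: [-0.9, 0.3, -0.8]
contact_force: [-1.2, -0.2, -0.2]
side offset (51.625946044921875, np.float64(0.25), np.float64(-0.25))
(np.float32(52.498177), np.float64(-0.002), np.float64(0.002))
(np.float32(52.707584), np.float64(0.0), np.float64(0.002))
(np.float32(54.021496), np.float64(0.0), np.float64(0.004000000000000002))
(np.float32(54.1673), np.float64(-0.004), np.float64(0.004000000000000002))
(np.float32(55.23349), np.float64(-0.002), np.float64(0.006))
(np.float32(55.892853), np.float64(-0.004), np.float64(0.007999999999999998))
(np.float32(56.449966), np.float64(-0.002), np.float64(0.004000000000000002))
(np.float32(57.831097), np.float64(-0.004), np.float64(0.006))
side knob_axis [302.6 138. ] pred24 [302.5 139.6] 0.47
side meter [318.8 162.1] pred24 [314.6 162.3] 0.74
foot-tcp [ 0.0412  0.0057 -0.0816]
```

```bash
python3 -m creep '.8 -.5 -1.8 0;0 0 0 0;0 0 0 0'; for i in 1 2 3 4 5 6 7 8; do python3 -m creep '0 0 0 0;0 0 0 0' | grep contact; done
```

```text
t: 35.68
position: [0.537, 0.2778, 0.1787]
tcp_rot: [0.0, -0.059, 0.998, 0.0]
contact_force: [-2.3, 1.9, 1.9]
grip_width: 0.552
grip_force: 61.3
contact_force: [-2.2, 1.4, 1.0]
contact_force: [-2.4, 1.4, 1.3]
contact_force: [-1.5, 3.3, 1.9]
contact_force: [-2.1, 2.2, 1.1]
contact_force: [-1.4, 2.8, 1.5]
contact_force: [-2.2, 2.4, 1.3]
contact_force: [-1.6, 1.4, 1.0]
contact_force: [-1.3, 1.0, 2.1]
```

```bash
python3 -c "
from workcell import robot
print(robot.hand_in())"
```

```text
the job is handed in; nothing more can be done
None
```

The job is handed in with the robot still holding the meter on the cross. I measured the knob at about 2.85 rad, the foot about 3 to 5 mm from the cross centre, the tilt about 1 to 2 degrees off square to the panel, and the foot pressing with about 4 N. These are my own estimates; the hand-in returned no verdict.

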